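# Return the red interlock key to the bifold key cupboard

## Robot

A 7-joint arm with a two-finger parallel gripper is mounted at the origin on the work surface. World frame = base frame: x ahead of the robot, y to its left, z up, the work surface at z = 0. Lengths are in m, angles in rad, forces in N, time in s.
With the tool pointing down it reaches from about 0.4 to 0.85 m from the base axis. Payload 4.5 kg.
Tool frame: the origin (TCP) lies at the very end of the fingers, on their centre line; the grasp point (between the pads) lies 19 mm behind it (r.grip_depth is the distance from the TCP to the grasp point, in m); z points along the fingers, x is the direction in which the jaws open and shut, and the axes are right-handed (so a half turn about z gives the same grasp; the last joint's range is limited). The gripper opens to 88 mm and grips with 3 to 60 N. Pads are 18 mm wide; open, the fingers measure 123 mm over their backs; the gripper's body (75 mm by 187 mm) begins 45 mm behind the grasp point.
Start: joints at [1.143, 0.689, -0.195, 1.565, 0.157, 0.902, -0.215], TCP at [0.279, -0.56, 0.239] pointing down, gripper open.
Joint ranges: [-3.01, 3.01], [-0.46, 2.08], [-1.47, 1.51], [0.13, 2.56], [-1, 4.14], [0.04, 2.09], [-2.66, 2.66]. Speed limits (rad/s): [2.57, 2.57, 3.14, 3.14, 3.14, 3.14, 3.14].

## Interface

Orientations are given as a unit quaternion [x, y, z, w].
In Python, from plant import r gives the robot as it stands. The module is installed in compiled form; this text tells all that it offers.
- The arm moves only by the shell command python3 -m jog 'ROWS' [FORCE]. ROWS is JSON, a list of rows, each a list of 5 numbers: the shift along the tool's x, y, z in units of 1 m (1.0 is 1 m), then the turn about the tool's z in units of 360 degrees (1.0 is 360 degrees), then the closure, from 0 (fully open) to 1 (shut). In form: [[dx, dy, dz, yaw, fingers], ...]. A call has 1 to 20 rows; each row shifts and turns the commanded pose from where the row before left it, along the tool's axes as they then stand; what a row does not reach is not made up. A row lasts 1/10 s, in which the tool goes at most 50 mm and 8.59 degrees, less where a joint would pass 70% of its speed; a pose out of reach is approached as far as the arm can. A call with a number of a shift or a turn outside -1 to 1 is refused whole. A call with a gripper value outside its range is refused whole. The fingers move at their own pace and stop on an object; FORCE is the grip in N (left out, the last holds). Time passes only in rows, so rows that do not move let the fingers close. It gives the time, the measured TCP pose, the force and the opening at its end, in the units of the state.
- r.get_state(): the state, without advancing time (a new reading comes with each control period).
- r.snapshot(name): name is "scene" or "top" or "wrist"; returns the picture (384x512x3 uint8, red, green, blue); there is no depth.
- r.get_calibration(name): a dict with "mtx" (3x3 intrinsics, pixels), "dist" ([k1, k2, p1, p2, k3] as OpenCV has them; the pictures are not rectified), "R" (3x3) and "t" (3): a world point X has camera coordinates R X + t. Camera axes: x right, y down, z forward; pixel columns grow to the right and rows downward; lengths in m; the calibration is good to about 2 mm. A picture is of the moment at which its call begins: read the wrist's pose just before it. get_calibration takes no time and is no camera call; for the wrist camera it gives the pose at the moment of the call.
- r.finish_job(): hands the job in, once; it reports no verdict.
Trained networks look in the newest picture that a camera, given by its name, has taken for a name from the list of things; names that differ only in an ending like _2 or _b are one class to them, and where a whole thing is asked for, a point or a joint stands for the part that bears it (a point fixed in the world has none). Each returns a list of dicts, best first, with "score" (0 to 1); they miss things now and then, are a little off and sometimes report something else, mostly with a low value. They report only what shows in the picture. A call takes as long as a camera call.
- r.cut_out(thing, camera): "pixels" (384x512 bool, what is visible of it) and "rect" ([left, top, right, bottom] in pixels, round what is visible of it).
The state is a dict: "clock": time; "q": joint angles; "qd": joint speeds; "joint_torque": joint torques, N m; "tool_pos": TCP position; "eef_rot": TCP orientation; "contact_force": force on the tool from outside, world axes, zero at the start; "moment": the same for the moment, N m; "opening": opening from 0.0 (shut) to 1.0 (fully open).
Only numpy, scipy, OpenCV 4.12 (cv2) and the standard library are available. Lean on these libraries where they do the work, as an engineer would, in place of code of your own. Each camera call takes 0.05 s, during which the arm holds its last target.

## Task

Work in the red cubicle is finished. Pull the key cupboard's bifold door open by its handle until both panels are folded right back along the track, then hang the red key by its eye on the red peg inside, all the way down against the board, and let go. Leave the door folded back, and leave the blue key, the green key on its peg and the loose parts on the desk where they are.

Things in the scene. Friction and masses are not known exactly. Their poses are not given: they have to be found in the camera images.
- cupboard: Fixed grey key cupboard, 240 mm deep, 332 wide, 198 high. Origin: centre of its underside; x to its back, y to its left as the robot sees it, z up. Its front slopes at 45 degrees, from x -120, z 35 mm up to x 43, z 198 mm; 'out' of the slope is (-0.707, 0, 0.707), 'up the slope' (0.707, 0, 0.707). The bifold door lies on the slope, between two aluminium tracks 11 mm proud.
- opening (a point): Centre of the cupboard's opening, in the slope plane: 304 mm wide, 190 mm up the slope. The peg board inside lies parallel to the slope, 60 mm behind it. The door over it is two green panels side by side, each 150 mm wide, 188 mm long up the slope and 8 mm thick.
- door_pivot (a point): On the inner door panel's pivot axis, at the left edge of the opening, half-way up the slope; the axis runs up the slope in its plane. The panel's other edge is hinged to the lead panel, whose far edge runs along the tracks: the fold comes out of the slope while the far edge travels left, and the lead panel slants by the same angle the other way.
- door_inner (a joint): Angle of the inner door panel from the slope plane, rad: 0 shut, 1.48 folded back to the stop, both panels then standing straight out of the slope at the opening's left edge. It may start up to 0.2 ajar. Friction (0.2 N m) keeps the door where it is left; pulling at the handle takes about 3 to 5 N.
- pull: Chrome bow handle on the lead panel near the fold: a round bar 10 mm thick, 100 mm long up the slope, on posts 42 mm either side of its middle (the origin), 35 mm clear off the panel; x along the bar, z away from the panel. It turns with the panel, so let it turn in the fingers. At door angle a the bar is (180 cos a + 44 sin a) mm right of the pivot and (120 sin a + 44 cos a) mm out of the slope.
- key_red: Interlock key, red head, flat on the desk right of the cupboard; one rigid piece 112 mm long, 40 to 85 g. Origin under the eye's centre; +x from stem to eye, z the head's normal. Head 40 mm across, 8 thick, 22 mm eye; flat waist 24 wide, 8 thick, from 16 to 57 mm behind the eye's centre (grip it across, some 38 mm behind); then an 8 mm brass stem, bit 18 wide, ending 92 mm behind.
- key_red_eye (a point): Centre of the red key's eye, at mid-thickness (4 mm above the underside).
- peg_red_root (a point): Where the axis of the peg with red backing disc and red tip meets the peg board. The three chrome pegs are 7 mm thick and 40 mm long and point straight out of the board ('out' of the slope: 45 degrees upwards and towards the robot). They stand in a level row 55 mm apart; red, blue and green change places. A hung key lies on the board below its peg, its stem pointing down the slope.
- peg_green_root (a point): The same point of the green peg, on which the green key hangs.
- key_green_eye (a point): Centre of the eye of the green key, which is loose on the green peg and stays there.
- key_blue: The same key as the red one, with a blue head, also flat on the desk right of the cupboard, and staying there. Origin and axes as for the red key.
- tuning_knob: Large black phenolic knob, 92 mm across and 35 mm high, face down with its loose shaft standing up to 92 mm. Bystander; origin under its centre.
- bezel: Aluminium dial bezel, a ring 110 mm across and 12 mm high lying flat. Bystander; origin under its centre.
- meter_case: Green enamel meter case, 83 x 110 x 110 mm high. Bystander; origin under its centre.
- ferrule_a: Brass panel ferrule 28 mm across, 20 mm high. Bystander; origin under its centre.
- ferrule_b: Second brass ferrule, the same. Bystander.

How it is judged:
By the outcome, as a careful person would: the job done as asked, in the order asked, and still so for the second after the job is handed in, with the robot touching nothing.
It also fails if it takes over 58 s, if anything falls off the work surface, if the arm or the gripper's body presses on something with over 40 N, if the wrist force passes 120 N, or if a joint passes its speed limit or range.

## Working session

There is one attempt and no reset: what is moved stays moved. The work goes in short steps, Python scripts to look and compute and a shell command to move; the robot and the scene stay as the last step left them, time stands still between calls to the robot, and variables do not carry over. Pictures are saved under pics/ and viewed, and the job is handed in when it is done.

```bash
ls; mkdir -p pics; python3 - <<'E'
from plant import r
import cv2, numpy as np
s=r.get_state();print({k:np.round(v,3).tolist() for k,v in s.items()})
for c in ["scene","top","wrist"]:
    im=r.snapshot(c);cv2.imwrite(f"pics/{c}0.png",im[:,:,::-1])
    k=r.get_calibration(c);print(c,{a:np.round(b,4).tolist() for a,b in k.items()})
E
```

```text
pics
{'clock': 0.0, 'q': [1.143, 0.69, -0.194, 1.566, 0.157, 0.902, -0.215], 'qd': [0.0, 0.0, 0.001, 0.002, -0.001, 0.001, -0.001], 'joint_torque': [0.0, -52.756, -1.266, -15.343, -0.053, 0.007, 0.0], 'tool_pos': [0.278, -0.559, 0.238], 'eef_rot': [0.85, -0.526, -0.001, -0.0], 'contact_force': [0.959, -0.407, 0.763], 'moment': [-0.003, 0.054, 0.03], 'opening': 0.998}
scene {'mtx': [[409.5364, 0.0, 257.6693], [0.0, 409.5364, 180.2774], [0.0, 0.0, 1.0]], 'dist': [-0.0303, 0.0, 0.0, 0.0, 0.0], 'R': [[0.6696, 0.7427, -0.0032], [0.6326, -0.5725, -0.5216], [-0.3892, 0.3473, -0.8532]], 't': [-0.3629, -0.264, 1.468]}
top {'mtx': [[419.7178, 0.0, 250.0536], [0.0, 419.7178, 199.2486], [0.0, 0.0, 1.0]], 'dist': [0.0464, 0.0, 0.0, 0.0, 0.0], 'R': [[0.0296, -0.9994, -0.0193], [-0.9859, -0.0261, -0.1653], [0.1647, 0.0239, -0.9861]], 't': [-0.0004, 0.5545, 1.4835]}
wrist {'mtx': [[339.558, 0.0, 257.3184], [0.0, 339.558, 199.6535], [0.0, 0.0, 1.0]], 'dist': [-0.007, 0.0, 0.0, 0.0, 0.0], 'R': [[0.4449, -0.8956, -0.0013], [-0.8484, -0.422, 0.3196], [-0.2867, -0.1411, -0.9476]], 't': [-0.6234, -0.0439, 0.393]}
```

View pics/scene0.png

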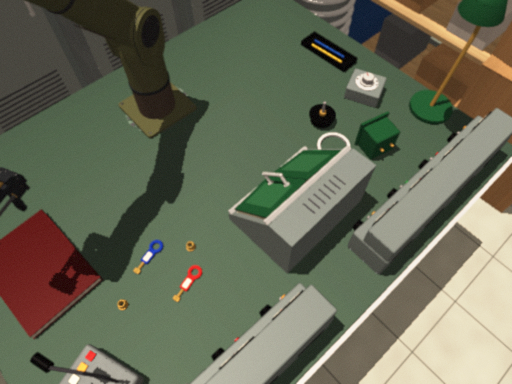

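View pics/top0.png

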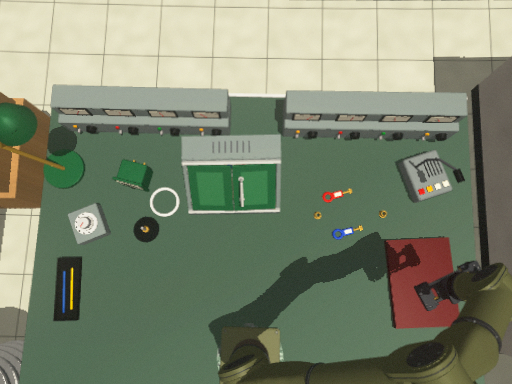

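View pics/wrist0.png

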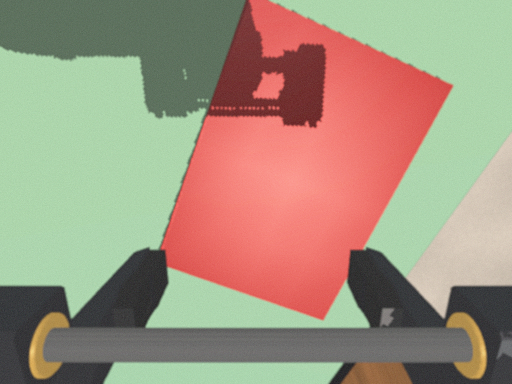

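The scene view has the cupboard near (300,200), with the red key at (188,282) and the blue key at (150,255). In the top view the handle is at (241,193), the red key at (337,196) and the blue key at (347,232). The wrist camera only sees a red mat. Next I'll measure the poses.

```bash
cat > h.py <<'E'
from plant import r
import cv2, numpy as np
from scipy.optimize import least_squares
from scipy.spatial.transform import Rotation as Ro
def proj(cam,X,k=None):
    k=k or r.get_calibration(cam)
    rv,_=cv2.Rodrigues(np.array(k["R"],float))
    return cv2.projectPoints(np.asarray(X,float).reshape(-1,1,3),rv,np.array(k["t"],float),np.array(k["mtx"]),np.array(k["dist"],float))[0].reshape(-1,2)
def ray(cam,uv,k=None):
    k=k or r.get_calibration(cam)
    p=cv2.undistortPoints(np.asarray(uv,float).reshape(-1,1,2),np.array(k["mtx"]),np.array(k["dist"],float)).reshape(-1,2)
    R=np.array(k["R"]);t=np.array(k["t"])
    d=np.c_[p,np.ones(len(p))]@R
    return -R.T@t,d/np.linalg.norm(d,axis=1)[:,None]
def atz(cam,uv,z,k=None):
    o,d=ray(cam,uv,k);return o+d*((z-o[2])/d[:,2])[:,None]
def save(im,name,crop=None,s=1):
    if crop: im=im[crop[1]:crop[3],crop[0]:crop[2]]
    cv2.imwrite("pics/"+name,cv2.resize(im[:,:,::-1],None,fx=s,fy=s,interpolation=cv2.INTER_CUBIC))
E
python3 - <<'E'
from h import *
for c in ["top","scene"]:
    r.snapshot(c)
    for n in ["cupboard","pull","key_red","key_blue","door_inner"]:
        L=r.cut_out(n,c)
        for d in L[:2]:
            m=d["pixels"];ys,xs=np.nonzero(m)
            print(c,n,round(d["score"],2),d["rect"],m.sum(),xs.mean().round(1),ys.mean().round(1))
            if d is L[0]: np.save(f"m_{c}_{n}.npy",m)
            if "key" in n:
                P=atz(c,np.c_[xs,ys],0.004);mu=P.mean(0)[:2];w,v=np.linalg.eigh(np.cov((P[:,:2]-mu).T))
                t=(P[:,:2]-mu)@v[:,1];print("   ",mu.round(4),v[:,1].round(3),t.min().round(4),t.max().round(4))
save(r.snapshot("top"),"topc.png",(170,120,400,260),3.4)
save(r.snapshot("scene"),"scenec.png",(110,120,390,310),2.8)
E
```

```text
top cupboard 0.65 [181.1, 134.4, 279.0, 215.9] 7681 231.5 174.1
top pull 0.65 [239.3, 177.5, 246.9, 204.4] 94 241.6 190.7
top pull 0.23 [185.4, 162.7, 274.8, 211.3] 3958 232.2 186.8
top key_red 0.51 [322.9, 190.8, 352.0, 203.3] 140 334.1 195.2
    [ 0.5848 -0.2969] [-0.306  0.952] -0.0627 0.0426
top key_blue 0.69 [338.7, 226.2, 361.1, 237.7] 103 347.9 231.3
    [ 0.4514 -0.3467] [-0.327  0.945] -0.0508 0.0426
top door_inner 0.81 [187.3, 165.9, 278.0, 212.4] 3957 232.0 187.0
scene cupboard 0.62 [224.9, 146.2, 377.1, 271.8] 10523 302.0 201.9
scene pull 0.42 [260.0, 175.0, 289.8, 190.0] 164 275.0 177.8
scene key_red 0.78 [175.6, 268.8, 201.2, 298.9] 277 188.2 280.6
    [ 0.5879 -0.3004] [-0.254  0.967] -0.0622 0.0483
scene key_red 0.3 [356.3, 111.5, 400.5, 161.3] 1342 377.1 135.9
    [0.6161 0.4814] [-0.336  0.942] -0.1028 0.1191
scene key_blue 0.54 [133.8, 239.7, 159.7, 269.4] 155 147.6 256.8
    [ 0.4545 -0.3448] [-0.35   0.937] -0.0487 0.0526
scene door_inner 0.64 [238.8, 148.7, 342.4, 217.3] 2847 285.1 181.4
```

View pics/topc.png

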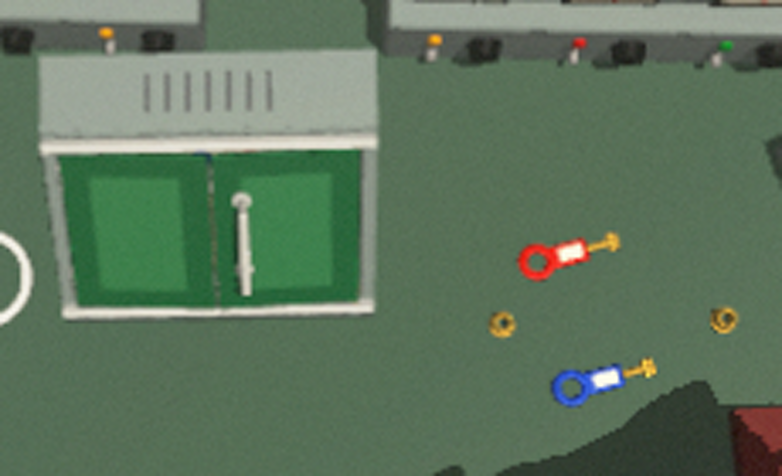

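View pics/scenec.png

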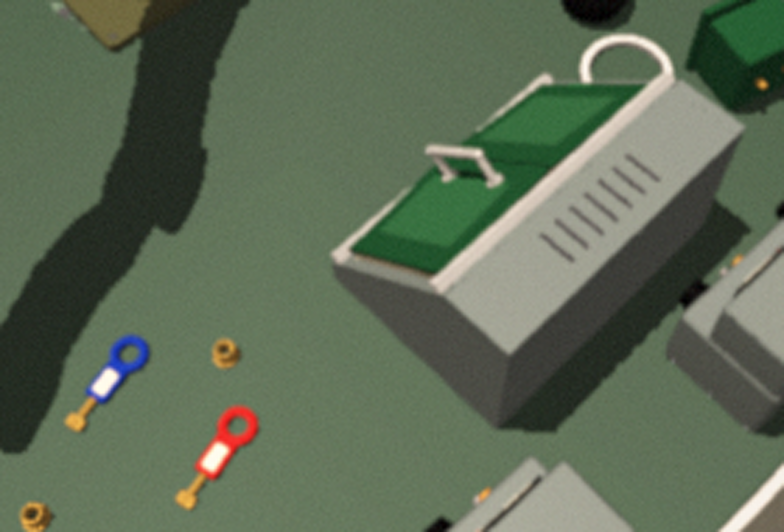

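```bash
cat >> h.py <<'E'
def T(p):
    c,s=np.cos(p[2]),np.sin(p[2]);M=np.eye(4);M[:3,:3]=[[c,-s,0],[s,c,0],[0,0,1]];M[:2,3]=p[:2];return M
def cw(p,X):
    M=T(p);X=np.atleast_2d(X);return X@M[:3,:3].T+M[:3,3]
prof=[(-.12,0),(-.12,.035),(.043,.198),(.12,.198),(.12,0)]
cub=np.array([(x,s*.166,z) for x,z in prof for s in(-1,1)])
S2=2**-.5
O0=np.array([-.0385,0,.1165]);OUT=np.array([-S2,0,S2]);UP=np.array([S2,0,S2])
def slope(y,up,out): return O0+np.array([0,y,0])+up*UP+out*OUT   # cupboard coords
def bar(a,s=0): return slope(.152-(.180*np.cos(a)+.044*np.sin(a)),s,.120*np.sin(a)+.044*np.cos(a))
E
python3 - <<'E'
from h import *
from scipy.optimize import minimize
ms={c:np.load(f"m_{c}_cupboard.npy")|np.load(f"m_{c}_door_inner.npy") for c in("top","scene")}
K={c:r.get_calibration(c) for c in ms}
def iou(p,c):
    h=cv2.convexHull(proj(c,cw(p,cub),K[c]).astype(np.float32))
    m=np.zeros((384*4,512*4),np.uint8);cv2.fillConvexPoly(m,np.round(h*4+1.5).astype(np.int32),1)
    m=cv2.resize(m.astype(np.float32),(512,384),interpolation=cv2.INTER_AREA)
    g=ms[c];return np.minimum(m,g).sum()/np.maximum(m,g).sum()
best=None
for y0 in(-.1,0,.1):
  o=minimize(lambda p:-sum(iou(p,c) for c in ms),[.65,.05,y0],method="Nelder-Mead",options=dict(initial_simplex=[[.65,.05,y0],[.68,.05,y0],[.65,.08,y0],[.65,.05,y0+.1]]))
  if best is None or o.fun<best.fun:best=o
print(best.x.round(4),best.fun,[iou(best.x,c) for c in ms]);p=best.x
for c in ms:
  o=minimize(lambda p:-iou(p,c),p,method="Nelder-Mead");print(c,o.x.round(4),o.fun)
np.save("cup.npy",p)
# pull angle
for c in ms:
    m=np.load(f"m_{c}_pull.npy");ys,xs=np.nonzero(m);print(c,xs.mean(),ys.mean())
    for a in(0,.1,.2):print(a,proj(c,cw(p,[bar(a,-.05),bar(a),bar(a,.05)]),K[c]).round(1).tolist())
for c,cr,s in(("top",(170,120,400,260),3.4),("scene",(110,120,390,310),2.8)):
    im=r.snapshot(c)[cr[1]:cr[3],cr[0]:cr[2]];im=cv2.resize(im,None,fx=s,fy=s,interpolation=cv2.INTER_CUBIC)
    f=lambda X:np.round((proj(c,cw(p,X),K[c])-cr[:2]+.5)*s).astype(int)
    q=f(cub)
    for i in range(5):
        for a,b in((2*i,2*i+1),(2*i,(2*i+2)%10),(2*i+1,(2*i+3)%10)):cv2.line(im,q[a].tolist(),q[b].tolist(),(255,255,0),1)
    for a in(0,.2):
        b=f([bar(a,-.05),bar(a,.05)]);cv2.line(im,b[0].tolist(),b[1].tolist(),(255,0,255),1)
    save(im,f"ov_{c}.png")
E
```

```text
[0.6249 0.0784 0.0439] -1.9346200227737427 [np.float32(0.9792819), np.float32(0.9553381)]
top [0.6246 0.0795 0.0436] -0.9793083667755127
scene [0.6268 0.0774 0.0448] -0.9593331217765808
top 241.58510638297872 190.68085106382978
0 [[240.6, 205.2], [240.1, 193.4], [239.5, 181.1]]
0.1 [[241.5, 207.2], [241.0, 195.4], [240.5, 183.0]]
0.2 [[242.0, 209.2], [241.4, 197.3], [240.9, 184.9]]
scene 275.030487804878 177.7987804878049
0 [[264.5, 173.7], [273.6, 174.5], [283.5, 175.4]]
0.1 [[261.6, 171.1], [270.7, 171.9], [280.5, 172.7]]
0.2 [[259.3, 168.3], [268.3, 169.0], [278.0, 169.7]]
```

View pics/ov_top.png

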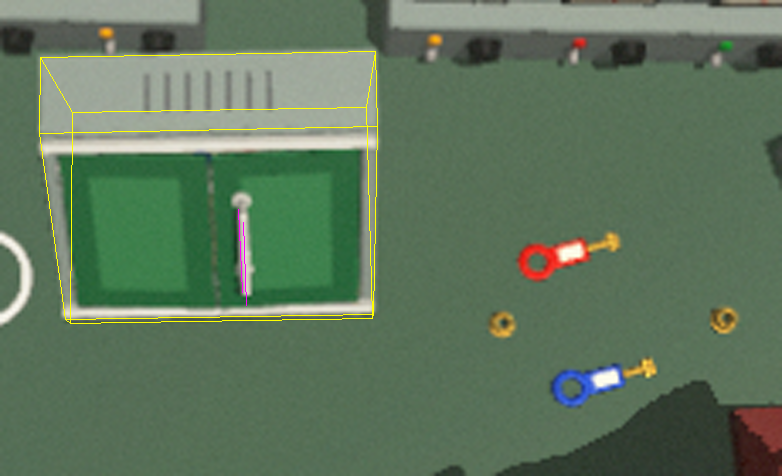

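View pics/ov_scene.png

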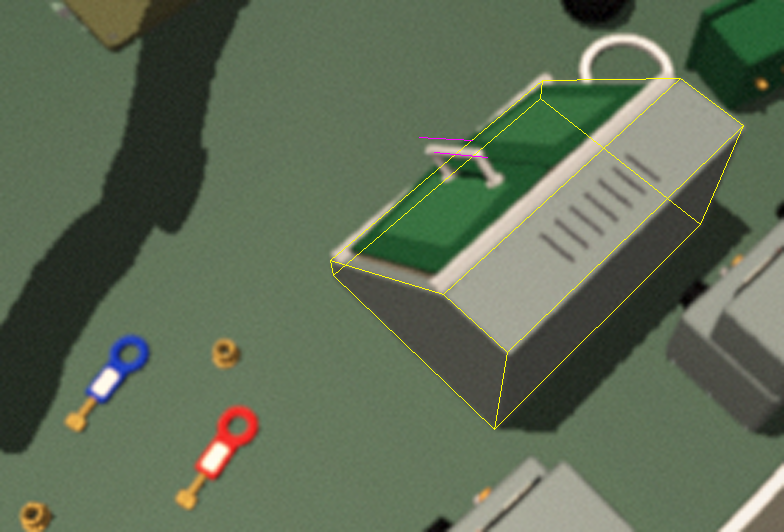

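The wireframe matches the cupboard in both views, and the bar lies close to the a≈0.05 line. Next I'll work out the move to the handle.

```bash
cat >> h.py <<'E'
def tool():
    s=r.get_state();R=Ro.from_quat(s["eef_rot"]).as_matrix();return np.array(s["tool_pos"]),R,s
def togo(P,yaw=None):
    """yaw: world angle of tool x (mod pi). prints shift in CURRENT tool axes and turn"""
    p,R,s=tool();d=R.T@(np.asarray(P)-p);cur=np.arctan2(R[1,0],R[0,0])
    o=f"clk {s['clock']:.2f} pos {p.round(4)} xang {np.degrees(cur):.2f} shift {d.round(4)}"
    if yaw is not None:
        e=(yaw-cur+np.pi/2)%np.pi-np.pi/2;o+=f" turn(tool z) {-e/2/np.pi:.4f}"
        c,s_=np.cos(-e),np.sin(-e);Rz=np.array([[c,-s_,0],[s_,c,0],[0,0,1]])
        o+=f" shift-after-turn {((R@Rz).T@(np.asarray(P)-p)).round(4)}"
    print(o)
E
python3 - <<'E'
from h import *
p=np.load("cup.npy");B=cw(p,bar(.05))[0];print(B, r.get_state()["q"])
togo(B+[0,0,.07],p[2]+np.pi/2); togo(B+[0,0,-.012])
# body clearance vs panel at angle a: body lower corner at +x
for d in(.005,.010,.019):
  for a in(.6,.9,1.0,1.1,1.2,1.3,1.48):
    out=.120*np.sin(a)+.044*np.cos(a); 
    c=out+((.064-d)-.0375)*S2-(.150*np.sin(a)+.004)
    print(d,a,round(c,4),end="; ")
  print()
E
```

```text
[0.55246488 0.04518122 0.15181469] [ 1.14278973  0.68905972 -0.19459585  1.5652823   0.15729884  0.90249564
 -0.2151248 ]
clk 0.95 pos [ 0.2785 -0.5596  0.2388] xang -63.54 shift [-0.4193 -0.5147  0.0169] turn(tool z) 0.0665 shift-after-turn [-0.5921 -0.3002  0.0169]
clk 0.95 pos [ 0.2785 -0.5596  0.2388] xang -63.54 shift [-0.4193 -0.5147  0.0989]
0.005 0.6 0.0306; 0.005 0.9 0.0151; 0.005 1.0 0.0097; 0.005 1.1 0.0044; 0.005 1.2 -0.0008; 0.005 1.3 -0.0059; 0.005 1.48 -0.0147; 
0.01 0.6 0.027; 0.01 0.9 0.0115; 0.01 1.0 0.0062; 0.01 1.1 0.0009; 0.01 1.2 -0.0044; 0.01 1.3 -0.0095; 0.01 1.48 -0.0182; 
0.019 0.6 0.0207; 0.019 0.9 0.0052; 0.019 1.0 -0.0002; 0.019 1.1 -0.0055; 0.019 1.2 -0.0107; 0.019 1.3 -0.0158; 0.019 1.48 -0.0246;
```

```bash
python3 -m jog '[[0,0,-0.012,0.0222,0],[0,0,-0.012,0.0222,0],[0,0,-0.006,0.0222,0],[-0.042,-0.0215,0,0,0],[-0.042,-0.0215,0,0,0],[-0.042,-0.0215,0,0,0],[-0.042,-0.0215,0,0,0],[-0.042,-0.0215,0,0,0],[-0.042,-0.0215,0,0,0],[-0.042,-0.0215,0,0,0],[-0.042,-0.0215,0,0,0],[-0.042,-0.0215,0,0,0],[-0.042,-0.0215,0,0,0],[-0.042,-0.0215,0,0,0],[-0.042,-0.0215,0,0,0]]' 20; python3 - <<'E'
from h import *
p=np.load("cup.npy");B=cw(p,bar(.05))[0]
togo(B+[0,0,.05],p[2]+np.pi/2); togo(B+[0,0,-.012])
E
```

```text
clock: 2.45
tool_pos: [0.5151, -0.0429, 0.269]
eef_rot: [0.722, -0.692, 0.0, -0.0]
contact_force: [1.2, 0.3, -0.1]
opening: 1.0
clk 2.45 pos [ 0.5151 -0.0429  0.269 ] xang -87.51 shift [-0.0864 -0.0411  0.0672] turn(tool z) -0.0001 shift-after-turn [-0.0864 -0.0412  0.0672]
clk 2.45 pos [ 0.5151 -0.0429  0.269 ] xang -87.51 shift [-0.0864 -0.0411  0.1292]
```

```bash
python3 -m jog '[[-0.029,-0.0137,0,0,0],[-0.029,-0.0137,0,0,0],[-0.0284,-0.0137,0.02,0,0],[0,0,0.03,0,0],[0,0,0,0,0]]'; python3 - <<'E'
from h import *
p=np.load("cup.npy");B=cw(p,bar(.05))[0]
save(r.snapshot("wrist"),"w1.png",s=1.5)
for d in r.cut_out("pull","wrist")[:2]:print(d["score"],d["rect"])
for a in(0,.05,.1,.2):print(a,proj("wrist",cw(p,[bar(a,-.05),bar(a),bar(a,.05)])).round(0).tolist())
togo(B+[0,0,-.012],p[2]+np.pi/2)
E
```

```text
clock: 2.95
tool_pos: [0.5493, 0.0441, 0.2157]
eef_rot: [0.723, -0.691, -0.002, 0.003]
contact_force: [-1.7, -0.1, 0.6]
opening: 1.001
0.78 [243.4, 122.1, 274.3, 242.3]
0 [[253.0, 232.0], [252.0, 205.0], [250.0, 166.0]]
0.05 [[255.0, 238.0], [255.0, 213.0], [254.0, 176.0]]
0.1 [[257.0, 245.0], [257.0, 221.0], [257.0, 185.0]]
0.2 [[259.0, 259.0], [259.0, 237.0], [260.0, 204.0]]
clk 3.05 pos [0.5514 0.0425 0.2189] xang -87.57 shift [-0.0027 -0.0012  0.0791] turn(tool z) -0.0002 shift-after-turn [-0.0027 -0.0012  0.0791]
```

View pics/w1.png

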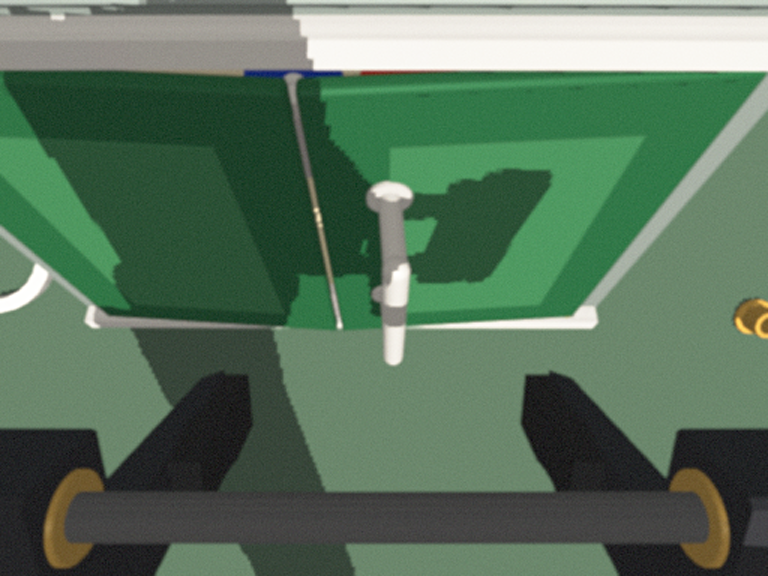

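The bar runs from (262,180) to (263,241), which puts it between the fingers and nearly centred. I'll descend and grip.

```bash
python3 -m jog '[[0,-0.001,0.04,0,0],[0,0,0.039,0,0],[0,0,0,0,0],[0,0,0,0,1],[0,0,0,0,1],[0,0,0,0,1],[0,0,0,0,1],[0,0,0,0,1],[0,0,0,0,1],[0,0,0,0,1]]' 20; python3 - <<'E'
from h import *
print(r.get_state()["opening"])
p=np.load("cup.npy");pos,R,s=tool()
save(r.snapshot("wrist"),"w2.png",s=1.5)
q=cw(p,bar(.05))[0];print(pos-q)
prev=bar(.05)
for a in np.arange(.15,1.16,.1):
    b=bar(a);d=R.T@T(p)[:3,:3]@(b-prev);print(round(a,2),d.round(4).tolist());prev=b
E
```

```text
clock: 4.05
tool_pos: [0.5527, 0.0434, 0.1398]
eef_rot: [0.722, -0.692, 0.0, -0.0]
contact_force: [0.3, 0.1, -0.7]
opening: 0.389
0.38851769899273897
[ 0.00026704 -0.00181958 -0.01200393]
0.15 [0.0026, 0.0081, -0.0081]
0.25 [0.0007, 0.0077, -0.0077]
0.35 [-0.0011, 0.0072, -0.0072]
0.45 [-0.003, 0.0066, -0.0066]
0.55 [-0.0048, 0.006, -0.006]
0.65 [-0.0065, 0.0052, -0.0052]
0.75 [-0.0082, 0.0045, -0.0045]
0.85 [-0.0098, 0.0037, -0.0037]
0.95 [-0.0114, 0.0028, -0.0028]
1.05 [-0.0128, 0.002, -0.002]
1.15 [-0.014, 0.0011, -0.0011]
```

View pics/w2.png

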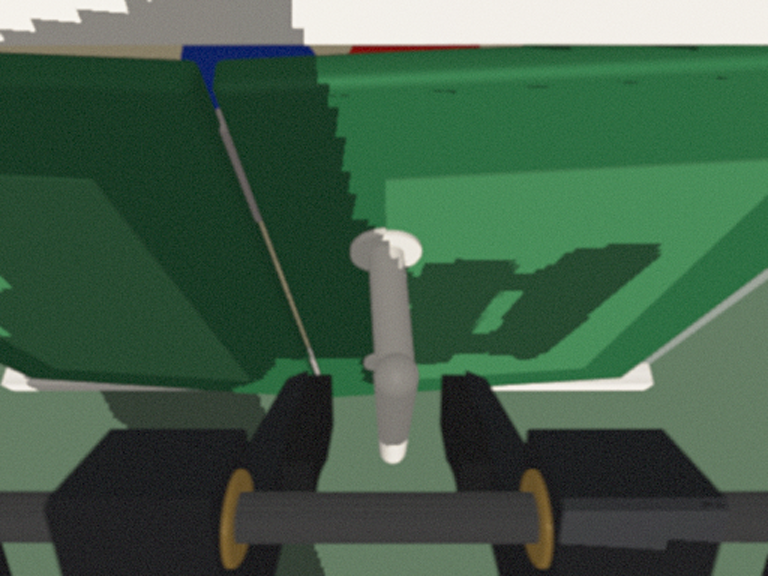

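The fingers are still closing, with the bar centred between them. I'll let them close fully.

```bash
python3 -m jog '[[0,0,0,0,1],[0,0,0,0,1],[0,0,0,0,1],[0,0,0,0,1],[0,0,0,0,1],[0,0,0,0,1]]' 25
```

```text
clock: 4.7
tool_pos: [0.5529, 0.0413, 0.1395]
eef_rot: [0.722, -0.692, 0.001, 0.001]
contact_force: [1.6, -6.6, -1.4]
opening: 0.108
```

```bash
python3 -m jog '[[0.002,0.004,-0.004,0,1],[0.002,0.004,-0.004,0,1],[0.0005,0.0039,-0.0039,0,1],[0.0002,0.0038,-0.0038,0,1],[-0.0004,0.0036,-0.0036,0,1],[-0.0007,0.0036,-0.0036,0,1],[-0.0014,0.0034,-0.0034,0,1],[-0.0016,0.0032,-0.0032,0,1]]'; python3 -m jog '[[-0.0024,0.003,-0.003,0,1],[-0.0024,0.003,-0.003,0,1],[-0.0032,0.0026,-0.0026,0,1],[-0.0033,0.0026,-0.0026,0,1],[-0.0041,0.0023,-0.0023,0,1],[-0.0041,0.0022,-0.0022,0,1],[-0.005,0.0018,-0.0018,0,1],[-0.005,0.0018,-0.0018,0,1],[0,0,0,0,1]]'; python3 - <<'E'
from h import *
p=np.load("cup.npy");save(r.snapshot("wrist"),"w3.png",s=1.5)
save(r.snapshot("scene"),"s3.png",(200,90,420,280),3)
X=(tool()[0]-p_ if 0 else tool()[0]); M=T(p);L=M[:3,:3].T@(X-M[:3,3])+[0,0,.012]-O0
print("right of pivot",.152-L[1],"out",L@OUT,"up",L@UP)
E
```

```text
clock: 5.5
tool_pos: [0.5228, 0.0415, 0.1695]
eef_rot: [0.722, -0.692, -0.0, 0.0]
contact_force: [1.8, -3.5, -5.9]
opening: 0.101
clock: 6.4
tool_pos: [0.5019, 0.0716, 0.1889]
eef_rot: [0.723, -0.691, -0.001, -0.0]
contact_force: [-1.8, -1.1, -0.0]
opening: 0.1
right of pivot 0.15383523135968818 out 0.11930480747685694 up -0.0001515669547893227
```

View pics/s3.png

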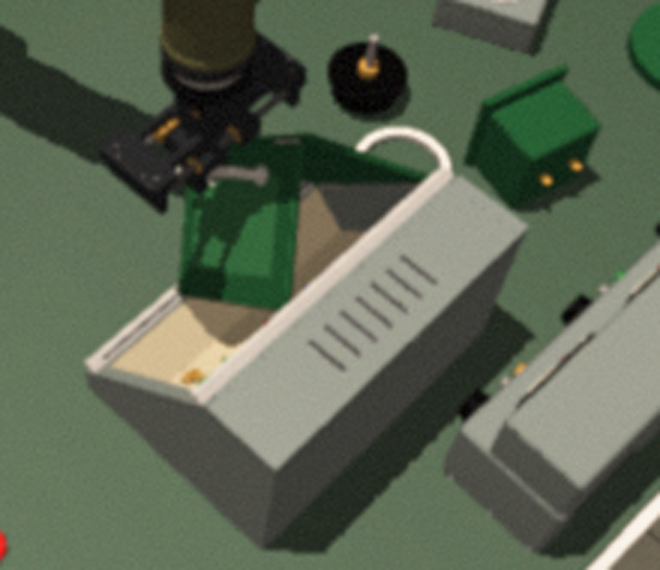

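View pics/w3.png

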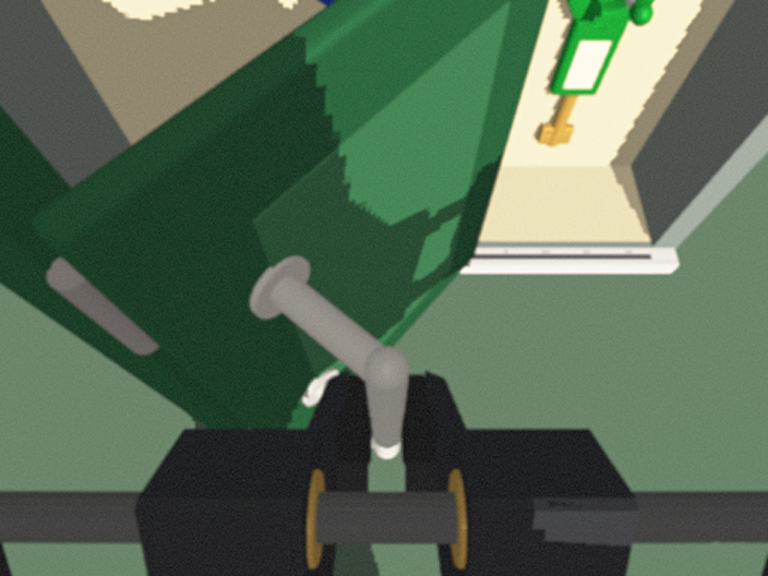

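```bash
python3 -m jog '[[-0.0059,0.0014,-0.0014,0,1],[-0.0059,0.0014,-0.0014,0,1],[0,0,0,0,1],[0,0,0,0,0.7],[0,0,0,0,0.7],[0,0,0,0,0.7],[0,0,0,0,0.7],[0,0,0,0,0.7]]'; python3 - <<'E'
from h import *
print(np.round(r.get_state()["q"],3))
E
```

```text
clock: 7.3
tool_pos: [0.4997, 0.0818, 0.1914]
eef_rot: [0.722, -0.692, 0.0, -0.0]
contact_force: [0.3, 0.0, -0.8]
opening: 0.3
[-0.233  0.606 -0.033  1.975  0.035  0.56  -1.817]
```

```bash
python3 -m jog '[[0,0,-0.02,0,0.7],[0,0,-0.03,0,0.7],[0,0,-0.03,0,0.7],[0.02,0,0,0.0227,1],[0,0,0,0.0227,1],[0,0,0,0.0227,1],[0,0,0,0.0227,1],[0,0,0,0.0227,1],[0,0,0,0.0227,1],[0,0,0,0.0227,1],[0,0,0,0.0227,1],[0,0,0,0.0227,1],[0,0,0,0.0227,1],[0,0,0,0.0227,1],[0,0,0,0,1]]' ; python3 - <<'E'
from h import *
p=np.load("cup.npy");save(r.snapshot("wrist"),"w4.png",s=1.5)
save(r.snapshot("scene"),"s4.png",(200,90,420,280),3)
save(r.snapshot("top"),"t4.png",(170,100,330,230),4)
M=T(p);X=tool()[0];L=M[:3,:3].T@(X-M[:3,3]);print("tcp cup",L,"q7",r.get_state()["q"][6])
for a in(.85,.95,1.05):print(a,bar(a))
print(r.get_state()["opening"],tool()[1].round(2).tolist())
E
```

```text
clock: 8.8
tool_pos: [0.5004, 0.0615, 0.2711]
eef_rot: [-0.022, 1.0, -0.002, 0.0]
contact_force: [0.3, -0.1, 0.9]
opening: 0.007
tcp cup [-0.12540108 -0.01061753  0.27099949] q7 -2.646788760579727
0.85 [-1.22782113e-01  1.46695915e-04  2.00782113e-01]
0.95 [-0.12561832  0.01150676  0.20361832]
1.05 [-0.12758408  0.02427059  0.20558408]
0.008089394716434486 [[-1.0, -0.05, -0.0], [-0.05, 1.0, 0.0], [0.0, 0.0, -1.0]]
```

View pics/t4.png

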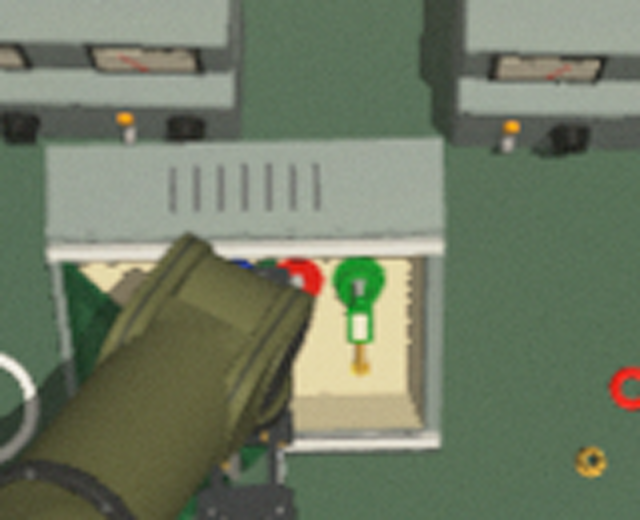

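View pics/w4.png

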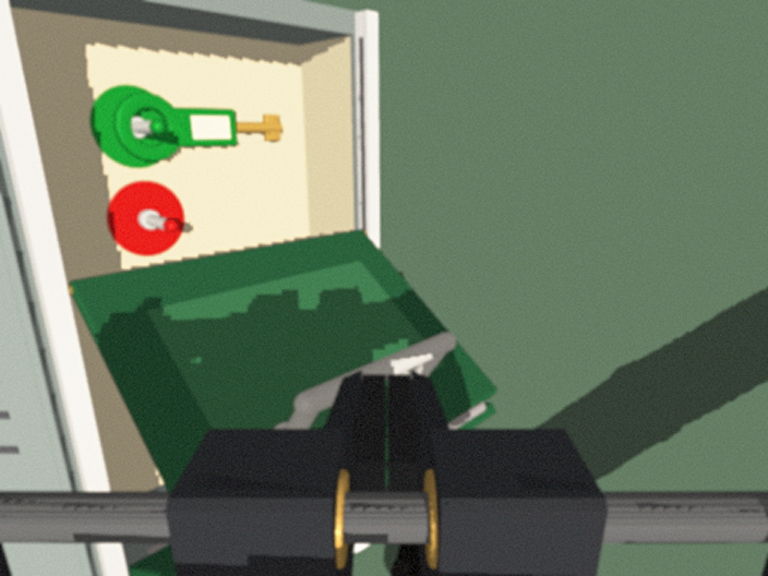

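View pics/s4.png

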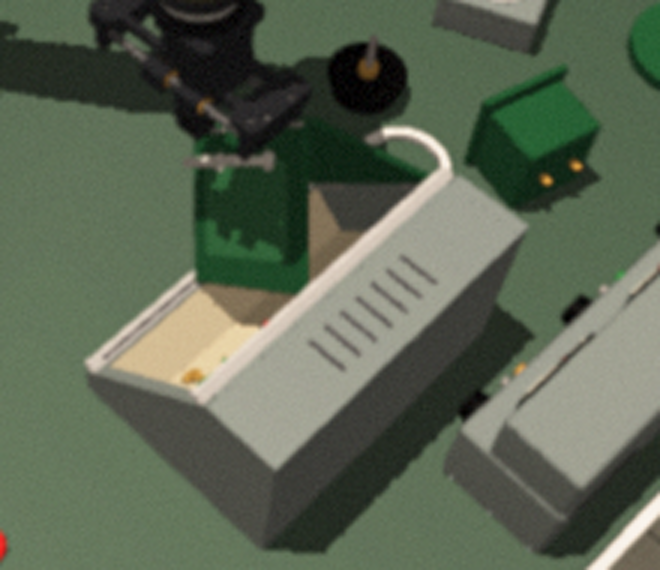

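Red is the middle peg, at wrist picture (97,146); green is to its right and blue is behind the door. Joint 7 is close to its limit, so I'll turn back a little, lower, and push the bar left with closed fingers.

```bash
python3 -m jog '[[0,-0.002,0.03,-0.02,1],[0,0,0.03,0,1],[0,0,0.022,0,1],[0,0.01,0,0,1],[0,0.01,0,0,1],[0,0.01,0,0,1],[0,0.01,0,0,1],[0,0.01,0,0,1],[0,0,0,0,1]]' ; python3 - <<'E'
from h import *
p=np.load("cup.npy");save(r.snapshot("wrist"),"w5.png",s=1.5)
save(r.snapshot("scene"),"s5.png",(200,90,420,280),3)
M=T(p);X=tool()[0];L=M[:3,:3].T@(X-M[:3,3]);print("tcp cup",L,"q7",r.get_state()["q"][6])
print(tool()[1].round(2).tolist())
E
```

```text
clock: 9.85
tool_pos: [0.4919, 0.1119, 0.1896]
eef_rot: [-0.087, 0.996, 0.001, 0.0]
contact_force: [-0.1, 0.3, 0.2]
opening: 0.009
tcp cup [-0.13166047  0.03745902  0.18951279] q7 -2.5168838019165354
[[-0.99, -0.17, 0.0], [-0.17, 0.99, 0.0], [-0.0, 0.0, -1.0]]
```

View pics/w5.png

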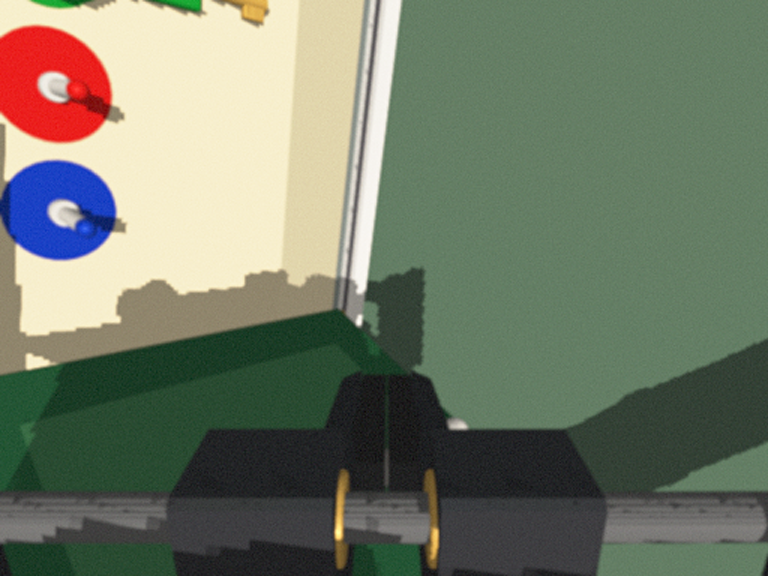

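View pics/s5.png

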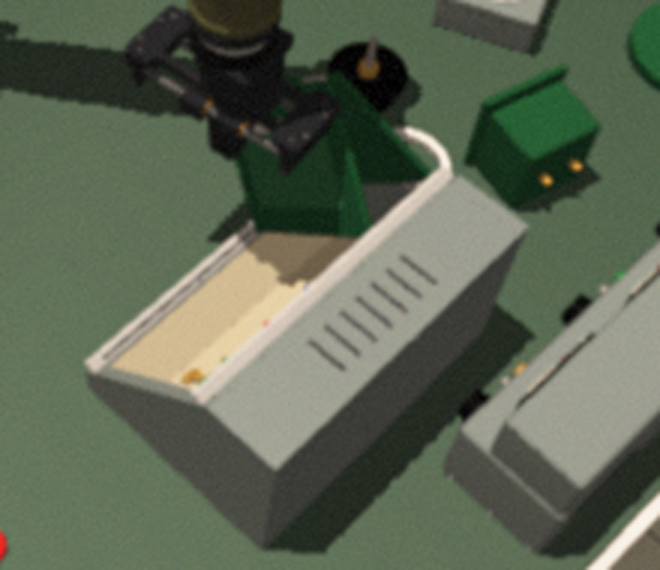

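```bash
python3 -m jog '[[-0.0025,0.01,0,0,1],[-0.0025,0.01,0,0,1],[-0.002,0.008,0,0,1],[-0.001,0.005,0,0,1],[-0.001,0.004,0,0,1]]'; python3 -m jog '[[-0.0005,0.003,0,0,1],[-0.0005,0.003,0,0,1],[0,0,0,0,1]]' ; python3 - <<'E'
from h import *
p=np.load("cup.npy");save(r.snapshot("wrist"),"w6.png",s=1.5)
save(r.snapshot("scene"),"s6.png",(200,90,420,280),3)
M=T(p);X=tool()[0];L=M[:3,:3].T@(X-M[:3,3]);print("tcp cup",L,"q7",r.get_state()["q"][6],bar(1.48))
E
```

```text
clock: 10.45
tool_pos: [0.4944, 0.1447, 0.1892]
eef_rot: [-0.085, 0.996, -0.002, -0.0]
contact_force: [-0.6, -12.0, -3.3]
opening: 0.002
clock: 10.75
tool_pos: [0.4943, 0.1449, 0.1893]
eef_rot: [-0.082, 0.997, -0.006, 0.0]
contact_force: [-0.0, -16.9, -3.7]
opening: 0.003
tcp cup [-0.12756246  0.07218699  0.18925965] q7 -2.5841030228967856 [-0.12582433  0.09186035  0.20382433]
```

View pics/s6.png

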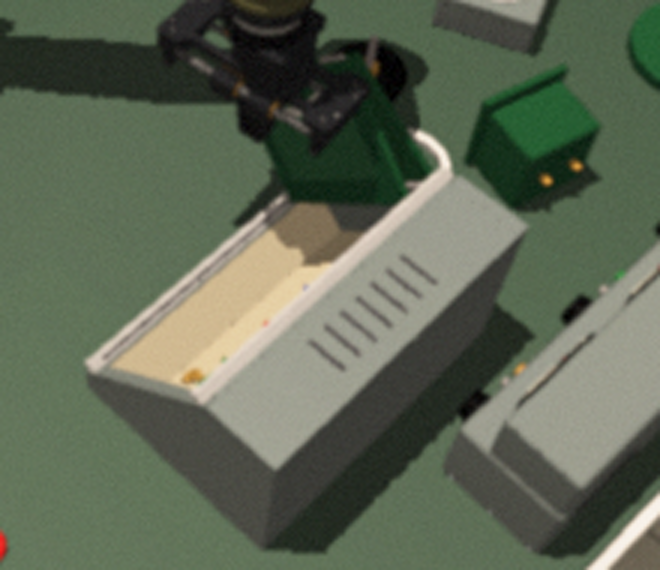

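The push met 17 N with no further travel. I'll back off and check the angle.

```bash
python3 -m jog '[[0,-0.012,0,0,1],[0,-0.015,0,0,1],[0,0,-0.04,0,1],[0,-0.04,-0.04,0,1],[0,-0.045,-0.02,-0.023,1],[0,-0.045,0,-0.023,1],[0,-0.045,0,-0.023,1],[0,0,0,0,1]]' ; cat > ov.py <<'E'
from h import *
import sys
p=np.load("cup.npy")
def panel(a):
    y0=.152;f=(y0-.150*np.cos(a),.150*np.sin(a));e=(y0-.300*np.cos(a),0)
    return [[slope(y0,u,0),slope(f[0],u,f[1]),slope(e[0],u,0)] for u in(-.094,.094)]
for c in sys.argv[2:]:
    im=r.snapshot(c);k=r.get_calibration(c);im=cv2.resize(im,None,fx=1.5,fy=1.5,interpolation=cv2.INTER_CUBIC)
    for a,col in((1.48,(255,255,0)),(1.38,(255,0,255))):
        P=panel(a)
        for A,B in((P[0][0],P[0][1]),(P[0][1],P[0][2]),(P[1][0],P[1][1]),(P[1][1],P[1][2]),(P[0][1],P[1][1]),(bar(a,-.05),bar(a,.05))):
            q=((proj(c,cw(p,[A,B]),k)+.5)*1.5).round().astype(int);cv2.line(im,q[0].tolist(),q[1].tolist(),col,1)
    save(im,sys.argv[1]+c+".png")
E
python3 ov.py o7 top scene wrist
```

```text
clock: 11.65
tool_pos: [0.5485, -0.0438, 0.2864]
eef_rot: [-0.294, 0.956, -0.003, 0.002]
contact_force: [-0.3, -0.2, 0.3]
opening: 0.005
```

View pics/o7top.png

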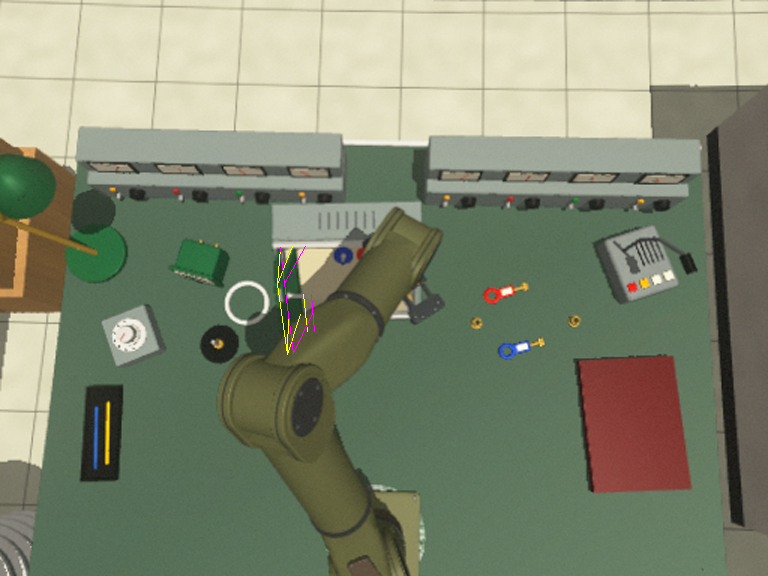

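View pics/o7scene.png

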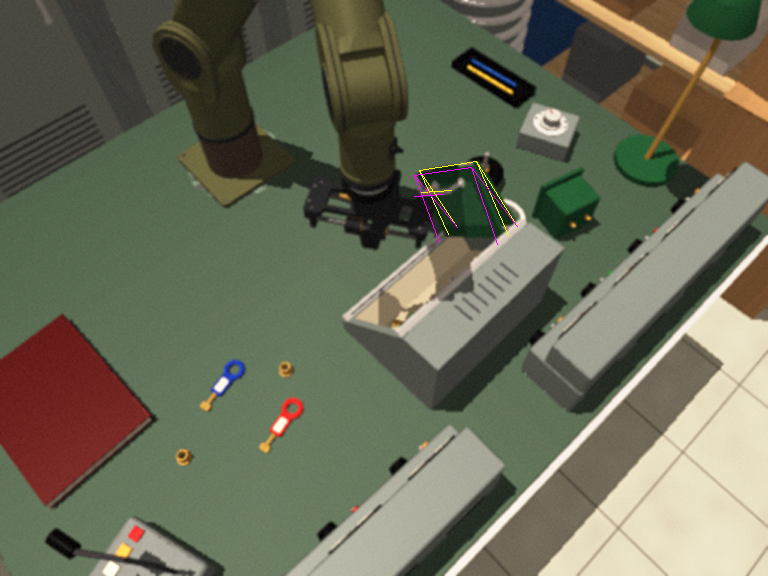

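View pics/o7wrist.png

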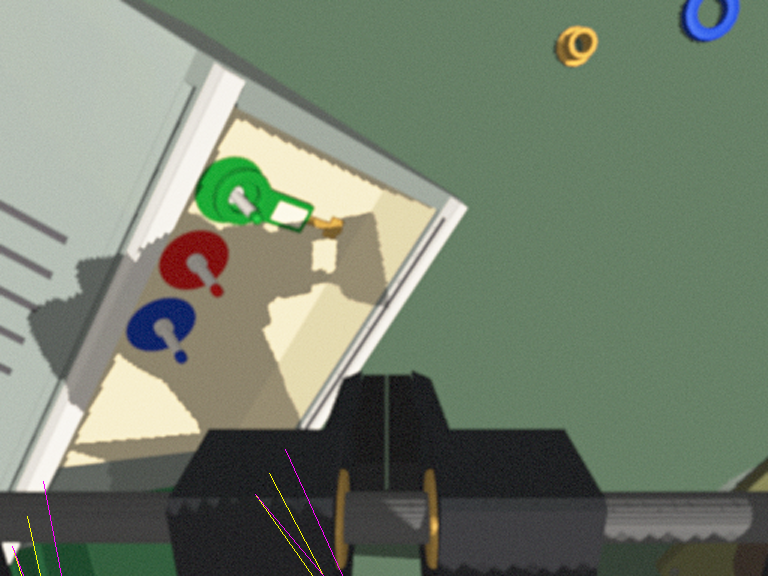

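The folded-door outline at 1.48 rad fits the scene view; I'll recheck it once the arm is clear. Next is the red key.

```bash
python3 -m jog '[[0.0186,-0.0378,0,0,0.6],[0.0186,-0.0378,0,0,0.6],[0.0186,-0.0378,0,0,0.4],[0.0186,-0.0378,0,0,0.3],[0.0186,-0.0378,0,0,0.3],[0.0186,-0.0378,0,0,0.3],[0,0,0.02,-0.0237,0.3],[0,0,0.02,-0.0237,0.3],[0,0,0.01,-0.0237,0.3],[0,0,0.01,-0.0237,0.3],[0,0,0,-0.0237,0.3],[0,0,0,-0.0237,0.3],[0,0,0,-0.0237,0.3],[0,0,0,-0.0237,0.3],[0,0,0,-0.0237,0.3],[0,0,0,-0.0237,0.3],[0,0,0,-0.0237,0.3],[0,0,0,-0.0237,0.3],[0,0,0,-0.0237,0.3],[0,0,0,-0.0237,0.3]]'; python3 -m jog '[[0,0,0,-0.0237,0.3],[0,0,0,-0.0237,0.3],[0,0,0,-0.0237,0.3],[0,0,0,-0.0237,0.3],[0,0,0,-0.0237,0.3],[0,0,0,0,0.3]]'
cat > key.py <<'E'
from h import *
import sys
c="wrist";k=r.get_calibration(c);im=r.snapshot(c);save(im,sys.argv[1],s=1.5)
for d in r.cut_out("key_red",c)[:2]:print(d["score"],d["rect"])
m=r.cut_out("key_red",c)[0]["pixels"]
hsv=cv2.cvtColor(im,cv2.COLOR_RGB2HSV)
red=(((hsv[...,0]<8)|(hsv[...,0]>172))&(hsv[...,1]>150)&cv2.dilate(m.astype(np.uint8),np.ones((15,15))).astype(bool)).astype(np.uint8)
cs,h=cv2.findContours(red,cv2.RETR_CCOMP,cv2.CHAIN_APPROX_NONE)
for cc,hh in zip(cs,h[0]):
    if hh[3]>=0 and cv2.contourArea(cc)>60:
        P=atz(c,cc.reshape(-1,2),.006,k)[:,:2]; A=cv2.minEnclosingCircle(P.astype(np.float32)*1000)
        f=least_squares(lambda v:np.hypot(*(P-v[:2]).T)-v[2],[*P.mean(0),.01]).x
        print("hole",P.mean(0).round(4),"fit",f.round(4),cv2.contourArea(cc))
ys,xs=np.nonzero(m);P=atz(c,np.c_[xs,ys],.005,k)[:,:2];mu=P.mean(0);w,v=np.linalg.eigh(np.cov((P-mu).T));a=v[:,1]
if a[1]<0:a=-a
t=(P-mu)@a;print("axis",a.round(3),np.degrees(np.arctan2(a[1],a[0])),"ends",(mu+a*t.max()).round(4),(mu+a*t.min()).round(4),"len",np.ptp(t))
E
python3 key.py w8.png; python3 -c "
from h import *
togo([.59,-.309,.1]);print(r.get_state()['q'].round(2) if hasattr(r.get_state()['q'],'round') else r.get_state()['q'])"
```

```text
clock: 13.8
tool_pos: [0.5845, -0.2824, 0.2242]
eef_rot: [0.976, -0.22, -0.001, -0.001]
contact_force: [0.6, 0.1, 0.3]
opening: 0.699
clock: 14.4
tool_pos: [0.5843, -0.283, 0.2242]
eef_rot: [0.989, 0.147, -0.0, -0.001]
contact_force: [-0.2, -0.9, 0.3]
opening: 0.698
0.79 [241.8, 137.6, 273.4, 236.1]
hole [ 0.5877 -0.3061] fit [ 0.5889 -0.308   0.015 ] 492.0
hole [ 0.5789 -0.272 ] fit [ 0.579  -0.272   0.0111] 320.0
axis [-0.299  0.954] 107.39505183485198 ends [ 0.5731 -0.2541] [ 0.6068 -0.3617] len 0.11269061810223405
clk 14.55 pos [ 0.5841 -0.2843  0.2245] xang 16.67 shift [-0.0014  0.0255  0.1245]
[ 0.5   0.74 -0.21  1.5   0.18  0.92  0.52]
```

View pics/w8.png

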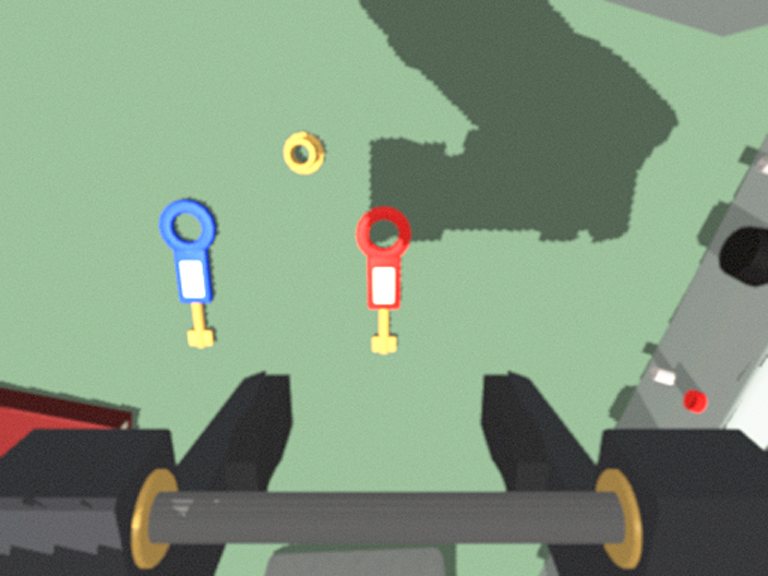

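```bash
python3 - <<'E'
from h import *
for z in(0,.05,.1,.15):print(z,atz("top",[[300,139],[370,141],[300,120]],z).round(3).tolist(), atz("scene",[[215,352],[290,285]],z).round(3).tolist())
eye=np.array([.579,-.272]);a=np.array([-.297,.955]);g=eye-.038*a;print(g)
togo([*g,.08],np.arctan2(a[1],a[0])-np.pi/2)
togo([*g,.0025],np.arctan2(a[1],a[0])-np.pi/2)
E
python3 ov.py o8 top
```

```text
0 [[0.801, -0.168, 0.0], [0.799, -0.433, 0.0], [0.877, -0.167, 0.0]] [[0.781, -0.362, 0.0], [0.785, -0.099, 0.0]]
0.05 [[0.785, -0.164, 0.05], [0.783, -0.42, 0.05], [0.859, -0.163, 0.05]] [[0.79, -0.364, 0.05], [0.794, -0.112, 0.05]]
0.1 [[0.769, -0.159, 0.1], [0.767, -0.407, 0.1], [0.84, -0.158, 0.1]] [[0.799, -0.365, 0.1], [0.803, -0.125, 0.1]]
0.15 [[0.753, -0.154, 0.15], [0.751, -0.394, 0.15], [0.822, -0.153, 0.15]] [[0.808, -0.366, 0.15], [0.811, -0.138, 0.15]]
[ 0.590286 -0.30829 ]
clk 14.55 pos [ 0.5841 -0.2843  0.2245] xang 16.67 shift [-0.0009  0.0249  0.1445] turn(tool z) -0.0017 shift-after-turn [-0.0012  0.0249  0.1445]
clk 14.55 pos [ 0.5841 -0.2843  0.2245] xang 16.67 shift [-0.0009  0.025   0.222 ] turn(tool z) -0.0017 shift-after-turn [-0.0011  0.0249  0.222 ]
```

View pics/o8top.png

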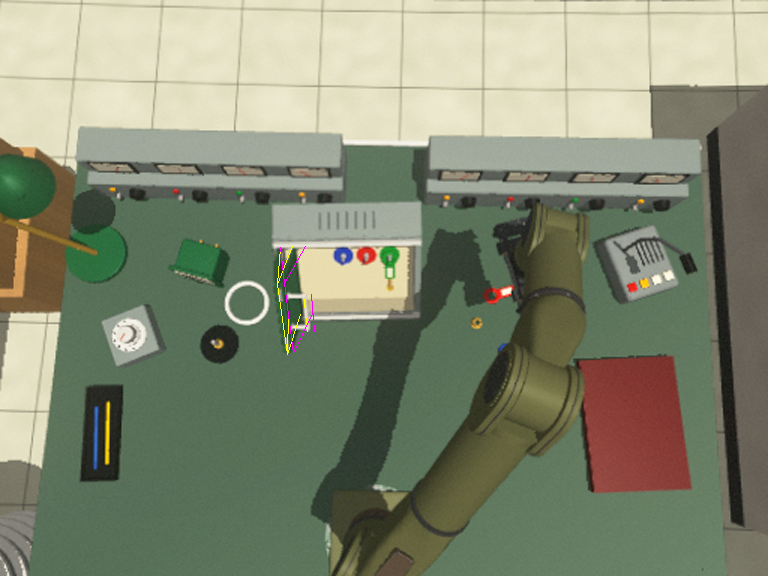

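The folded door fits the 1.48 line, with the bar seen at (200,215). The red eye hole is at wrist picture (256,155). Descending on the red key's waist.

```bash
python3 -m jog '[[-0.001,0.0249,0.04,-0.0017,0.3],[0,0,0.045,0,0.3],[0,0,0.045,0,0.4],[0,0,0.03,0,0.4],[0,0,0.02,0,0.4],[0,0,0,0,0.4]]' 30; python3 key.py w9.png; python3 -c "
from h import *
eye=np.array([.579,-.272]);a=np.array([-.297,.955]);g=eye-.038*a
togo([*g,.003],np.arctan2(a[1],a[0])-np.pi/2)"
```

```text
clock: 15.2
tool_pos: [0.5878, -0.3085, 0.0414]
eef_rot: [0.989, 0.15, -0.003, -0.002]
contact_force: [-1.2, 0.5, -0.1]
opening: 0.599
0.72 [228.3, 139.7, 297.8, 320.4]
0.32 [121.8, 34.6, 178.9, 94.3]
hole [ 0.5908 -0.3106] fit [ 0.5908 -0.3109  0.0126] 1205.0
hole [ 0.5788 -0.2721] fit [ 0.5789 -0.2722  0.0109] 1170.5
hole [ 0.5702 -0.2594] fit [ 0.5699 -0.2595  0.0051] 207.0
axis [-0.288  0.957] 106.76669898375023 ends [ 0.5733 -0.2535] [ 0.6068 -0.3647] len 0.11612229093239346
clk 15.35 pos [ 0.5909 -0.3101  0.046 ] xang 17.32 shift [-0.0001 -0.002   0.043 ] turn(tool z) 0.0001 shift-after-turn [-0.0001 -0.002   0.043 ]
```

View pics/w9.png

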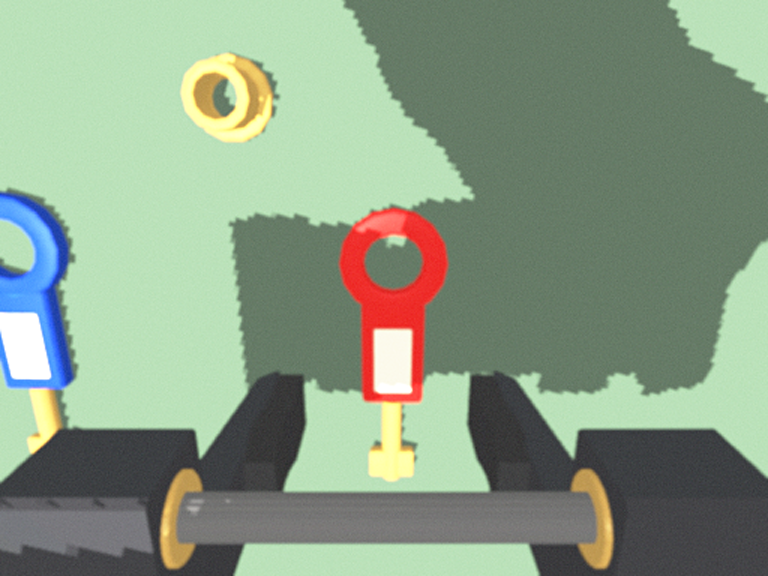

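```bash
python3 -m jog '[[0,-0.001,0.025,0,0.4],[0,-0.0005,0.017,0,0.4],[0,0,0,0,0.4],[0,0,0,0,1],[0,0,0,0,1],[0,0,0,0,1],[0,0,0,0,1],[0,0,0,0,1],[0,0,0,0,1]]' 35; python3 -c "
from h import *
togo([.59,-.308,.003])"
```

```text
clock: 16.25
tool_pos: [0.5898, -0.3088, 0.0033]
eef_rot: [0.989, 0.151, 0.0, 0.0]
contact_force: [-0.8, 0.4, 5.2]
opening: 0.261
clk 16.25 pos [ 0.5898 -0.3088  0.0033] xang 17.35 shift [ 0.0004 -0.0007  0.0003]
```

```bash
python3 -m jog '[[0,0,-0.02,0,1],[0,0,-0.04,0,1],[0,0,-0.05,0,1],[0,0,-0.05,0,1],[0,0,-0.05,0,1],[0,0,-0.05,0,1],[0,0,0,0,1]]'; python3 - <<'E'
from h import *
p=np.load("cup.npy");M=T(p)
save(r.snapshot("wrist"),"w10.png",s=1.5)
im=r.snapshot("top");save(im,"t10.png",(180,120,290,220),6)
n=M[:3,:3]@OUT;P0=cw(p,slope(0,0,-.06))[0]
for t in ("peg_red_root","peg_green_root","key_green_eye"):
    for d in r.cut_out(t,"top")[:2]:
        print(t,d["score"],d["rect"])
hsv=cv2.cvtColor(im,cv2.COLOR_RGB2HSV)
for name,hr in(("red",(-8,8)),("blue",(110,130))):
    H=hsv[...,0].astype(int);H[H>170]-=180
    m=(H>=hr[0])&(H<=hr[1])&(hsv[...,1]>140);m[:, :180]=0;m[:,290:]=0;m[:150]=0;m[220:]=0
    ys,xs=np.nonzero(m);print(name,m.sum(),xs.min(),xs.max(),ys.min(),ys.max())
    o,d=ray("top",np.c_[xs,ys]);X=o+d*(((P0-o)@n)/(d@n))[:,None]
    L=(X-M[:3,3])@M[:3,:3]-slope(0,0,-.06)
    u=L@UP;print(" y",L[:,1].min().round(4),L[:,1].max().round(4),L[:,1].mean().round(4)," up",u.min().round(4),u.max().round(4),u.mean().round(4))
print(r.get_state()["opening"])
E
```

```text
clock: 16.95
tool_pos: [0.5934, -0.31, 0.2722]
eef_rot: [0.989, 0.151, 0.007, 0.004]
contact_force: [1.6, -0.2, -0.3]
opening: 0.263
peg_red_root 0.59 [238.4, 164.5, 251.8, 178.1]
peg_green_root 0.51 [180.2, 132.9, 279.8, 233.8]
peg_green_root 0.5 [255.0, 164.1, 266.2, 173.6]
key_green_eye 0.44 [255.1, 168.1, 265.6, 191.5]
red 99 238 250 165 175
 y -0.0623 -0.0192 -0.0398  up 0.0083 0.0503 0.0311
blue 76 223 234 165 175
 y -0.0053 0.0346 0.0147  up 0.0096 0.0514 0.0333
0.2627028424299703
```

View pics/w10.png

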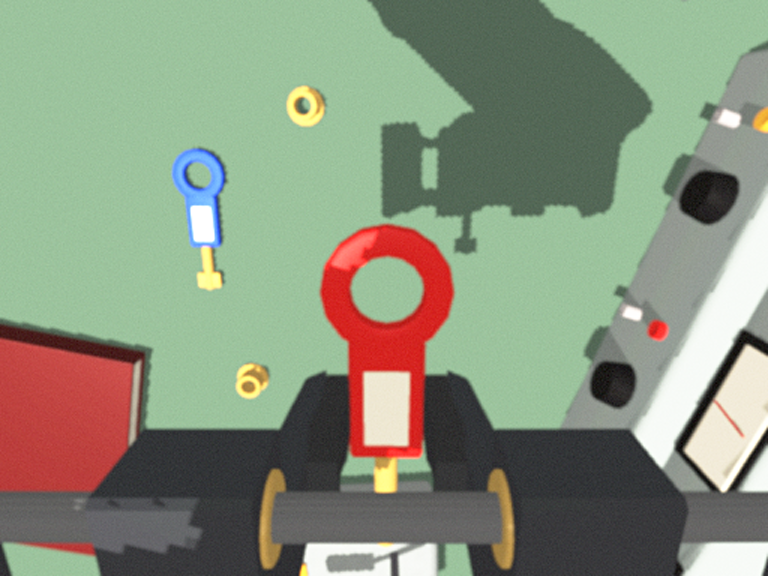

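View pics/t10.png

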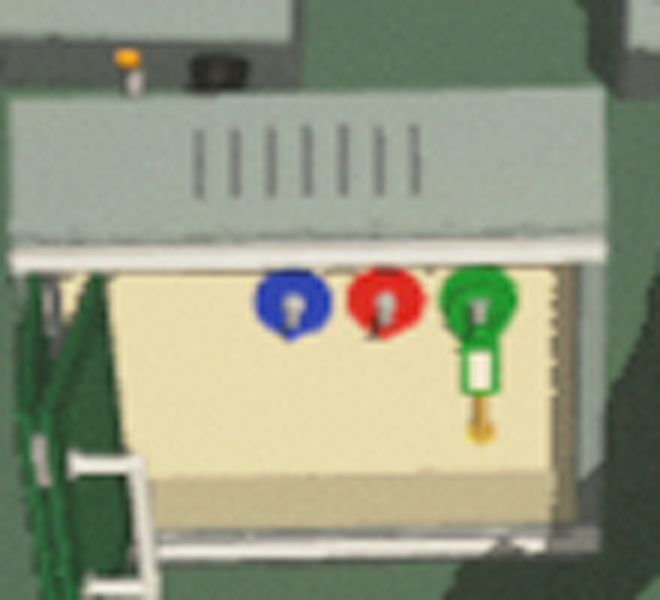

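The key is gripped level and straight, with its eye at wrist picture (257,193). In the top view the red peg is at (243,169). I'll compute the eye in tool axes and the approach.

```bash
cat > eye.py <<'E'
from h import *
def eye_tool(name=None):
    """eye centre in tool axes from the wrist picture"""
    P,R,s=tool();c="wrist";k=r.get_calibration(c);im=r.snapshot(c)
    if name:save(im,name,s=1.5)
    hsv=cv2.cvtColor(im,cv2.COLOR_RGB2HSV)
    red=(((hsv[...,0]<8)|(hsv[...,0]>172))&(hsv[...,1]>140)).astype(np.uint8);red[:,:200]=0;red[:,320:]=0;red[:130]=0;red[330:]=0
    cs,h=cv2.findContours(red,cv2.RETR_CCOMP,cv2.CHAIN_APPROX_NONE);out=[]
    # camera pose relative to tool
    for cc,hh in zip(cs,h[0]):
        if hh[3]>=0 and cv2.contourArea(cc)>900:
            e=cv2.fitEllipse(cc);o,d=ray(c,cc.reshape(-1,2),k)
            o=R.T@(o-P);d=d@R;zt=-.0047
            X=o+d*((zt-o[2])/d[:,2])[:,None]
            f=least_squares(lambda v:np.hypot(*(X[:,:2]-v[:2]).T)-v[2],[*X[:,:2].mean(0),.01]).x
            out.append(f);print("hole tool xy r",f.round(4),"px",np.round(e[0],1))
    return out
E
python3 - <<'E'
from eye import *
eye_tool()
p=np.load("cup.npy");M=T(p);E=np.array([0,-.038,-.0007])
root=slope(-.0405,.030,-.06)
ang=p[2]-np.pi/2; x=np.array([np.cos(ang),np.sin(ang),0]);z=np.array([0,0,-1.]);R=np.c_[x,np.cross(z,x),z]
for s in(.1,):
    tgt=cw(p,root+s*OUT)[0]-R@E;print("tcp target",tgt);togo(tgt,ang)
print(r.get_state()["q"].round(2))
E
```

```text
hole tool xy r [-0.0001  0.0009  0.0122] px [257.2 271.8]
hole tool xy r [ 0.0001 -0.0391  0.0107] px [257.6 192.7]
tcp target [0.54317992 0.03423726 0.16529747]
clk 17.25 pos [ 0.5882 -0.308   0.2608] xang 17.36 shift [ 0.0595 -0.3399  0.0962] turn(tool z) -0.2088 shift-after-turn [ 0.3438 -0.0296  0.0962]
[ 0.53  0.73 -0.23  1.4   0.17  1.03  0.57]
```

```bash
python3 -m jog '[[0,0,0,0.0224,1],[0,0,0,0.0224,1],[0,0,0,0.0224,1],[0,0,0,0.0224,1],[0,0,0,0.0224,1],[0,0,0,0.0224,1],[0,0,0,0.0224,1],[0,0,0,0.0224,1],[0,0,0,0.0224,1],[0,0,0,0.0224,1],[0,0,0,0.0224,1],[0,0,0,0.0224,1],[0,0,0,0.0224,1]]'; python3 -m jog '[[-0.038,0.0033,0,0,1],[-0.038,0.0033,0,0,1],[-0.038,0.0033,0,0,1],[-0.038,0.0033,0,0,1],[-0.038,0.0033,0,0,1],[-0.038,0.0033,0,0,1],[-0.038,0.0033,0,0,1],[-0.038,0.0033,0,0,1],[-0.038,0.0033,0,0,1],[0,0,0.03,0,1],[0,0,0,0,1]]'
cat > servo.py <<'E'
from eye import *
import sys
p=np.load("cup.npy");root=slope(-.0405,.030,-.06)
eye_tool(sys.argv[1])
E=np.array([0,-.0391,-.0007]);ang=p[2]-np.pi/2; x=np.array([np.cos(ang),np.sin(ang),0]);z=np.array([0,0,-1.]);R=np.c_[x,np.cross(z,x),z]
for s in map(float,sys.argv[2:]):
    print("s",s);togo(cw(p,root+s*OUT)[0]-R@E,ang)
print("pred root,tip px*1.5",(proj("wrist",cw(p,[root,root+.04*OUT]))*1.5).round(0).tolist())
E
python3 servo.py w11.png .1 .06
```

```text
clock: 18.55
tool_pos: [0.5887, -0.308, 0.2609]
eef_rot: [0.721, -0.693, -0.002, 0.001]
contact_force: [0.1, 0.5, -0.7]
opening: 0.262
clock: 19.65
tool_pos: [0.5415, 0.0336, 0.2291]
eef_rot: [0.724, -0.69, -0.003, 0.003]
contact_force: [-0.3, -0.3, -0.9]
opening: 0.261
hole tool xy r [-0.0009  0.002   0.0121] px [257.2 272.2]
hole tool xy r [-0.0007 -0.0381  0.0109] px [257.6 192.7]
s 0.1
clk 19.70 pos [0.5428 0.0318 0.2307] xang -87.45 shift [-0.0025  0.0002  0.0654] turn(tool z) 0.0001 shift-after-turn [-0.0025  0.0002  0.0654]
s 0.06
clk 19.70 pos [0.5428 0.0318 0.2307] xang -87.45 shift [-0.0025 -0.0283  0.0936] turn(tool z) 0.0001 shift-after-turn [-0.0025 -0.0283  0.0936]
pred root,tip px*1.5 [[383.0, 72.0], [382.0, 132.0]]
```

View pics/w11.png

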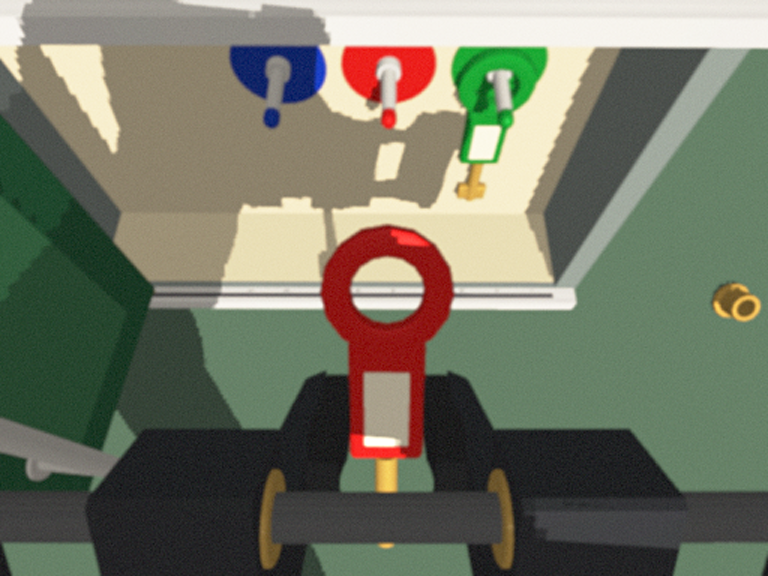

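The wrist camera sees the red peg from root (389,68) to tip (388,122), 1.5x scale. That is about 1 mm right of the eye's centre line at (386,290), so I'll approach the tip with that correction.

```bash
python3 -m jog '[[0.001,-0.0095,0.03,0,1],[0,-0.01,0.03,0,1],[0,0,0.021,0,1],[0,0,0,0,1]]'
python3 servo.py w12.png .075
```

```text
clock: 20.1
tool_pos: [0.5628, 0.03, 0.1498]
eef_rot: [0.722, -0.692, -0.001, 0.002]
contact_force: [-0.3, -0.0, -1.0]
opening: 0.264
hole tool xy r [-0.0009  0.0021  0.0121] px [257.2 272.2]
hole tool xy r [-0.0006 -0.0379  0.0109] px [257.7 193. ]
s 0.075
clk 20.15 pos [0.5638 0.03   0.1513] xang -87.62 shift [-0.0051  0.0038  0.0037] turn(tool z) -0.0004 shift-after-turn [-0.0051  0.0038  0.0037]
pred root,tip px*1.5 [[374.0, 113.0], [373.0, 200.0]]
```

View pics/w12.png

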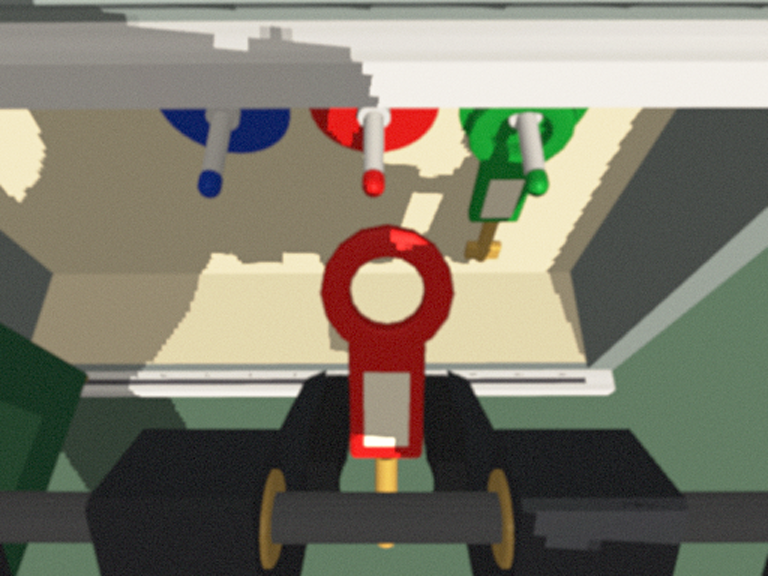

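Predicted and observed root now agree at (374,113), so I'll apply the model's correction.

```bash
python3 -m jog '[[-0.005,0.0038,0.0037,0,1],[0,0,0,0,1],[0,0,0,0,1],[0,0,0,0,1]]'
python3 servo.py w13.png .075;python3 servo.py w13b.png .075 
```

```text
clock: 20.55
tool_pos: [0.5607, 0.0366, 0.1488]
eef_rot: [0.723, -0.691, 0.001, -0.001]
contact_force: [0.9, 0.1, -0.7]
opening: 0.256
hole tool xy r [-0.0009  0.002   0.0121] px [257.2 272.2]
hole tool xy r [-0.0006 -0.0379  0.0109] px [257.7 193.1]
s 0.075
clk 20.60 pos [0.5606 0.0365 0.1486] xang -87.48 shift [0.0015 0.0009 0.001 ] turn(tool z) 0.0000 shift-after-turn [0.0015 0.0009 0.001 ]
pred root,tip px*1.5 [[392.0, 105.0], [393.0, 192.0]]
hole tool xy r [-0.0009  0.002   0.0121] px [257.2 272.2]
hole tool xy r [-0.0006 -0.0379  0.0109] px [257.7 193.1]
s 0.075
clk 20.65 pos [0.5605 0.0365 0.1485] xang -87.48 shift [0.0015 0.0009 0.0009] turn(tool z) 0.0000 shift-after-turn [0.0015 0.0009 0.0009]
pred root,tip px*1.5 [[392.0, 105.0], [393.0, 192.0]]
```

View pics/w13.png

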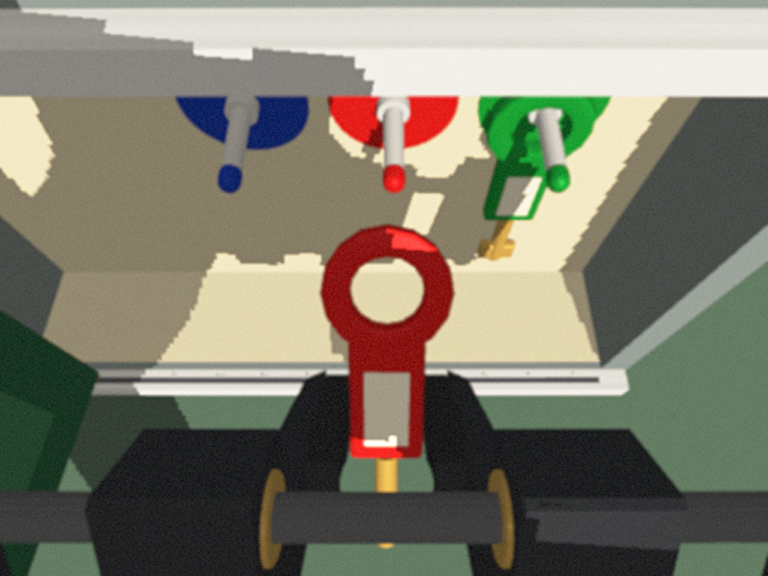

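Observed root (393,106) and tip (395,190) match the predictions (392,105) and (393,192). I'll move to just in front of the tip.

```bash
python3 -m jog '[[0.0025,-0.0061,0.0075,0,1],[0,-0.007,0.007,0,1],[0,0,0,0,1],[0,0,0,0,1],[0,0,0,0,1]]'
python3 servo.py w14.png .055
```

```text
clock: 21.15
tool_pos: [0.5733, 0.0345, 0.1333]
eef_rot: [0.722, -0.691, -0.0, 0.0]
contact_force: [-0.4, 0.7, -1.1]
opening: 0.264
hole tool xy r [-0.0009  0.002   0.0121] px [257.2 272.2]
hole tool xy r [-0.0006 -0.0378  0.0108] px [257.8 193.3]
s 0.055
clk 21.20 pos [0.5733 0.0346 0.1335] xang -87.48 shift [-0.001  -0.0006  0.    ] turn(tool z) 0.0000 shift-after-turn [-0.001  -0.0006  0.    ]
pred root,tip px*1.5 [[385.0, 142.0], [385.0, 239.0]]
```

View pics/w14.png

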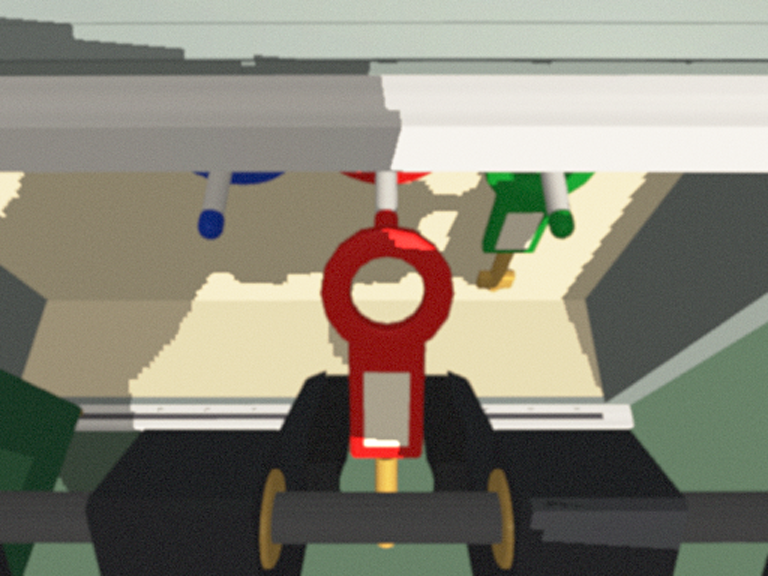

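```bash
python3 -m jog '[[0,-0.001,0,0,1],[0,-0.0035,0.0035,0,1],[0,-0.0035,0.0035,0,1],[0,-0.0035,0.0035,0,1],[0,0,0,0,1],[0,0,0,0,1]]'
python3 servo.py w15.png .04
```

```text
clock: 21.8
tool_pos: [0.5852, 0.0351, 0.1228]
eef_rot: [0.722, -0.691, 0.0, -0.0]
contact_force: [-0.1, 0.0, -0.5]
opening: 0.266
hole tool xy r [-0.0009  0.002   0.0122] px [257.2 272. ]
hole tool xy r [-0.0006 -0.0361  0.0099] px [257.8 195.1]
s 0.04
clk 21.85 pos [0.5851 0.0351 0.1229] xang -87.48 shift [-0.001   0.0005  0.0001] turn(tool z) 0.0000 shift-after-turn [-0.001   0.0005  0.0001]
pred root,tip px*1.5 [[385.0, 179.0], [385.0, 284.0]]
```

View pics/w15.png

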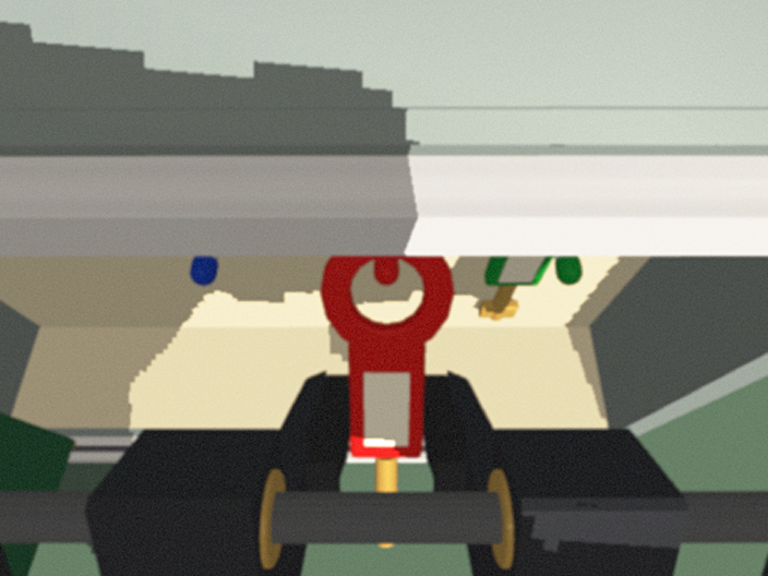

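The red tip shows inside the eye at (386,272). I'll continue along the peg.

```bash
python3 -m jog '[[0,-0.003,0.003,0,1],[0,-0.003,0.003,0,1],[0,-0.003,0.003,0,1],[0,0,0,0,1]]'; python3 -m jog '[[0,-0.002,0.002,0,1],[0,-0.002,0.002,0,1],[0,0,0,0,1]]'
python3 servo.py w16.png .018;python3 ov.py o16 scene
```

```text
clock: 22.25
tool_pos: [0.5944, 0.0355, 0.1135]
eef_rot: [0.723, -0.691, 0.0, -0.0]
contact_force: [-0.2, -0.1, -0.3]
opening: 0.266
clock: 22.55
tool_pos: [0.5982, 0.0357, 0.1097]
eef_rot: [0.723, -0.691, 0.0, -0.0]
contact_force: [1.0, 0.3, -0.7]
opening: 0.261
s 0.018
clk 22.60 pos [0.5981 0.0357 0.1099] xang -87.48 shift [-0.001  -0.0019  0.0025] turn(tool z) 0.0000 shift-after-turn [-0.001  -0.0019  0.0025]
pred root,tip px*1.5 [[385.0, 225.0], [385.0, 341.0]]
```

View pics/w16.png

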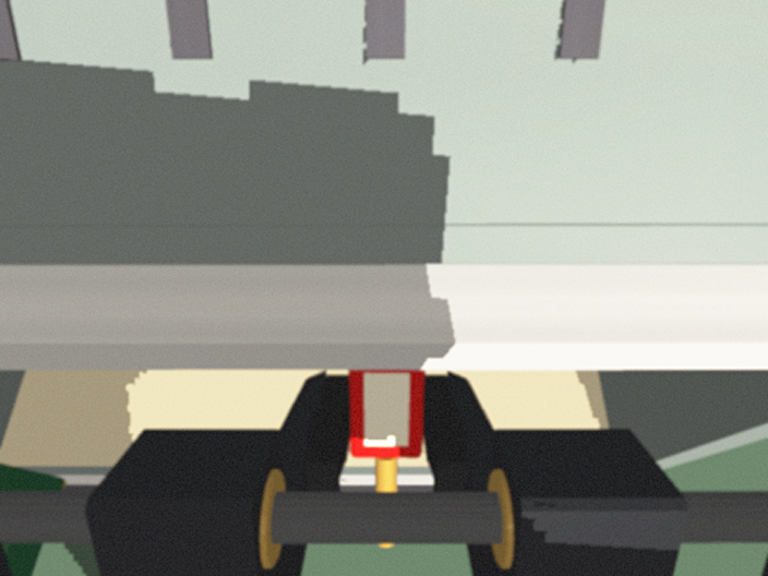

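View pics/o16scene.png

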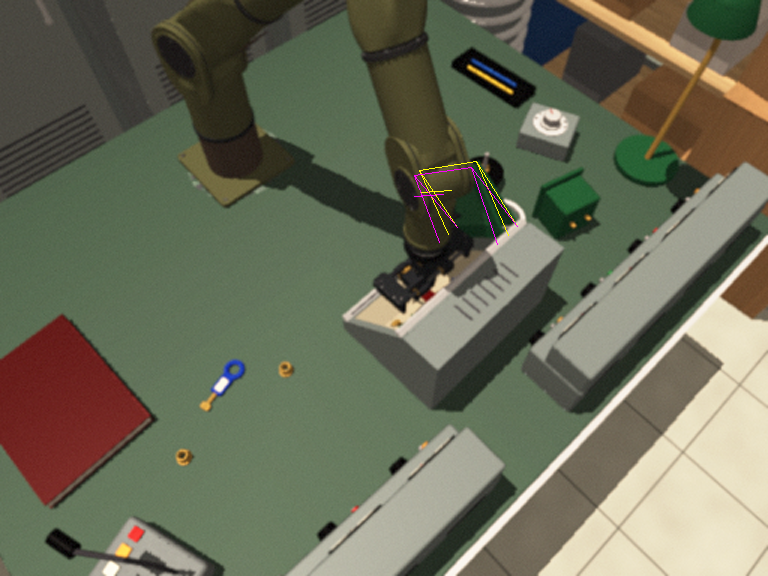

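```bash
python3 -m jog '[[0,-0.0015,0.0015,0,1],[0,-0.0015,0.0015,0,1],[0,0,0,0,1]]'; python3 -m jog '[[0,-0.001,0.001,0,1],[0,0,0,0,1]]'
```

```text
clock: 22.95
tool_pos: [0.6011, 0.0358, 0.1068]
eef_rot: [0.722, -0.691, 0.0, -0.0]
contact_force: [0.5, 0.1, -0.9]
opening: 0.258
clock: 23.15
tool_pos: [0.602, 0.0358, 0.1059]
eef_rot: [0.723, -0.691, 0.0, -0.0]
contact_force: [0.1, -0.7, 0.3]
opening: 0.264
```

```bash
python3 -m jog '[[0,-0.001,0.001,0,1],[0,-0.001,0.001,0,1],[0,0,0,0,1]]'; python3 -m jog '[[0,-0.001,0.001,0,1],[0,-0.001,0.001,0,1],[0,0,0,0,1]]'
```

```text
clock: 23.45
tool_pos: [0.6034, 0.0359, 0.1038]
eef_rot: [0.722, -0.691, -0.0, 0.0]
contact_force: [-1.2, 0.4, 0.7]
opening: 0.262
clock: 23.75
tool_pos: [0.6035, 0.0359, 0.1016]
eef_rot: [0.722, -0.691, -0.002, 0.002]
contact_force: [-6.5, -0.5, 4.4]
opening: 0.267
```

The head is touching the board (8 N). Releasing.

```bash
python3 -m jog '[[0,0.001,-0.001,0,0.9],[0,0,0,0,0.6],[0,0,0,0,0.45],[0,0,0,0,0.45],[0,0,0,0,0.45],[0,0,0,0,0.45]]'; python3 -m jog '[[0,0.005,-0.005,0,0.45],[0,0.01,-0.01,0,0.45],[0,0.02,-0.02,0,0.45],[0,0.025,-0.03,0,0.45],[0,0.01,-0.04,0,0.45],[0,0,0,0,0.45]]'; python3 - <<'E'
from h import *
save(r.snapshot("wrist"),"w17.png",s=1.5)
print(tool()[0])
E
```

```text
clock: 24.35
tool_pos: [0.6052, 0.036, 0.103]
eef_rot: [0.723, -0.691, 0.0, -0.0]
contact_force: [-0.4, 0.8, 0.1]
opening: 0.553
clock: 24.95
tool_pos: [0.5354, 0.0323, 0.2129]
eef_rot: [0.722, -0.692, 0.002, -0.003]
contact_force: [1.1, -0.3, -0.2]
opening: 0.549
[0.53534833 0.03279181 0.21096045]
```

View pics/w17.png

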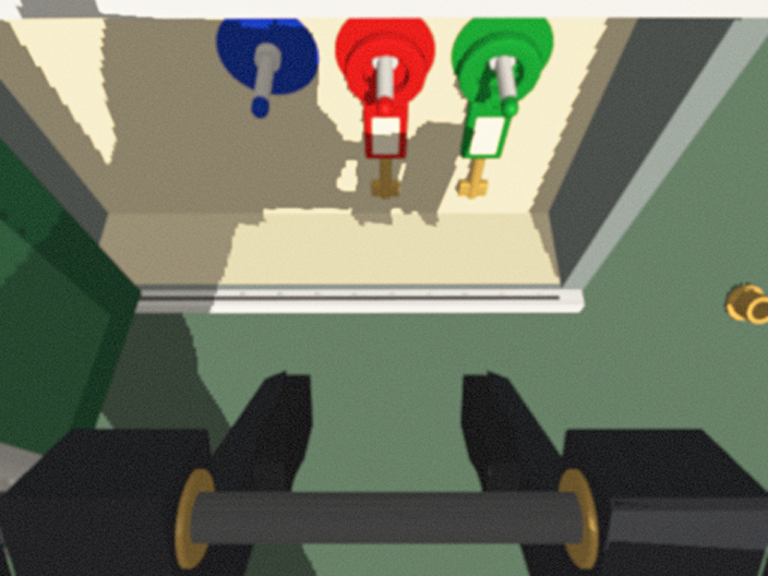

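The red key hangs on the red peg like the green one: head at (385,60), stem end at (385,188). I'll move clear and check everything.

```bash
python3 -m jog '[[0,0,-0.04,0,0.45],[0,0,-0.04,0,0.45],[0.045,0,0,0,0.45],[0.045,0,0,0,0.45],[0.045,0,0,0,0.45],[0.045,0,0,0,0.45],[0.045,0,0,0,0.45],[0.045,0,0,0,0.45],[0.045,0,0,0,0.45],[0,0,0,0,0.45]]'; python3 ov.py o18 top scene; python3 -c "
from h import *
save(r.snapshot('top'),'t18.png',(180,120,290,220),6)
for t in ('key_red','key_blue'):
  r.snapshot('top');d=r.cut_out(t,'top')[0];print(t,d['score'],d['rect'])"
```

```text
clock: 26.0
tool_pos: [0.5461, -0.2902, 0.2874]
eef_rot: [0.719, -0.695, 0.001, 0.003]
contact_force: [-0.9, -0.7, 0.5]
opening: 0.551
key_red 0.56 [238.7, 168.3, 251.1, 195.2]Traceback (most recent call last):
  File "<string>", line 5, in <module>
    r.snapshot('top');d=r.cut_out(t,'top')[0];print(t,d['score'],d['rect'])
                        ~~~~~~~~~~~~~~~~~~^^^
IndexError: list index out of range
```

View pics/t18.png

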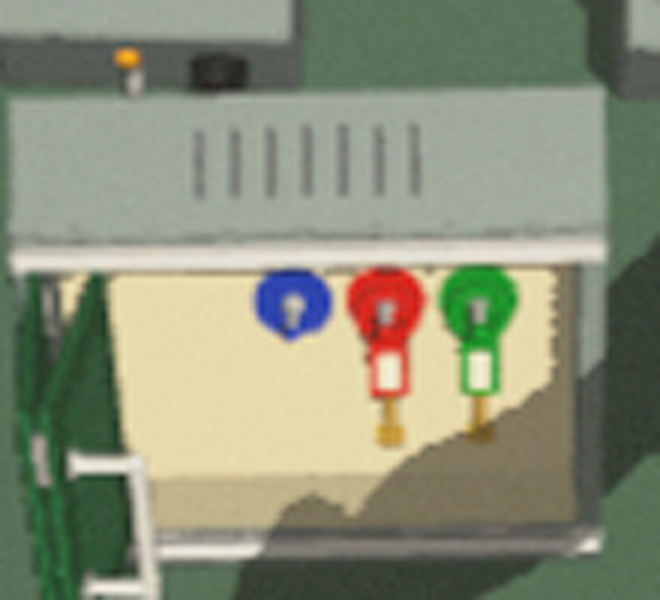

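View pics/o18scene.png

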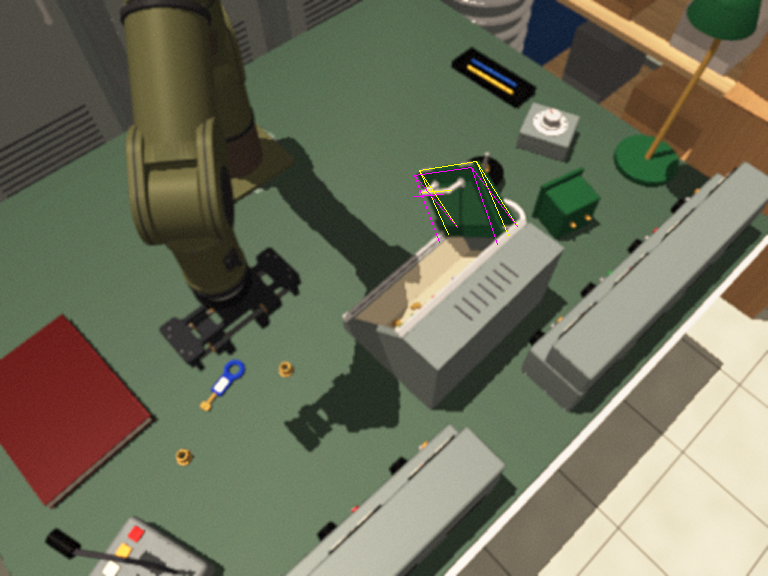

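View pics/o18top.png

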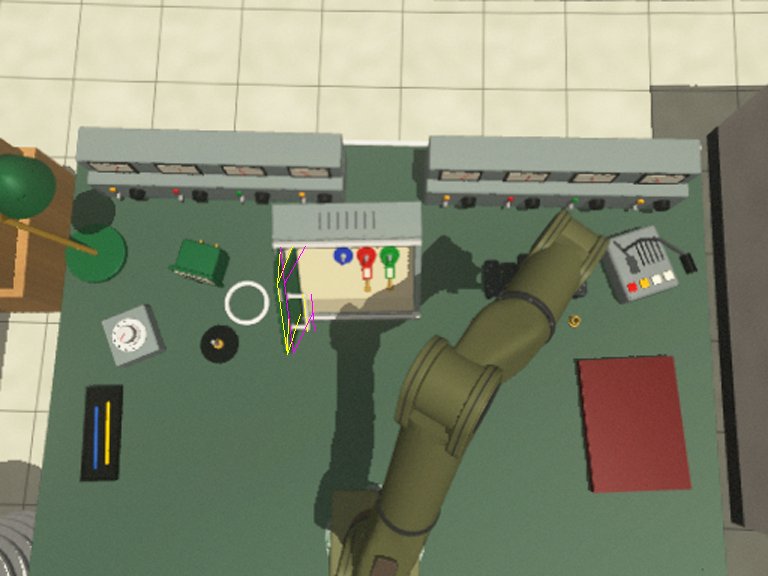

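```bash
python3 - <<'E'
from h import *
p=np.load("cup.npy")
for a in(1.36,1.42,1.48):print(a,proj("top",cw(p,[bar(a,-.042),bar(a,.042)])).round(1).tolist(),proj("scene",cw(p,[bar(a,-.042),bar(a,.042)])).round(1).tolist())
save(r.snapshot("scene"),"s19.png",(250,90,360,190),6)
E
```

```text
1.36 [[210.0, 218.6], [207.9, 197.9]] [[276.1, 130.6], [292.5, 129.2]]
1.42 [[206.9, 218.4], [204.7, 197.7]] [[278.7, 129.0], [295.3, 127.6]]
1.48 [[203.8, 218.1], [201.6, 197.4]] [[281.5, 127.6], [298.2, 126.0]]
```

View pics/s19.png

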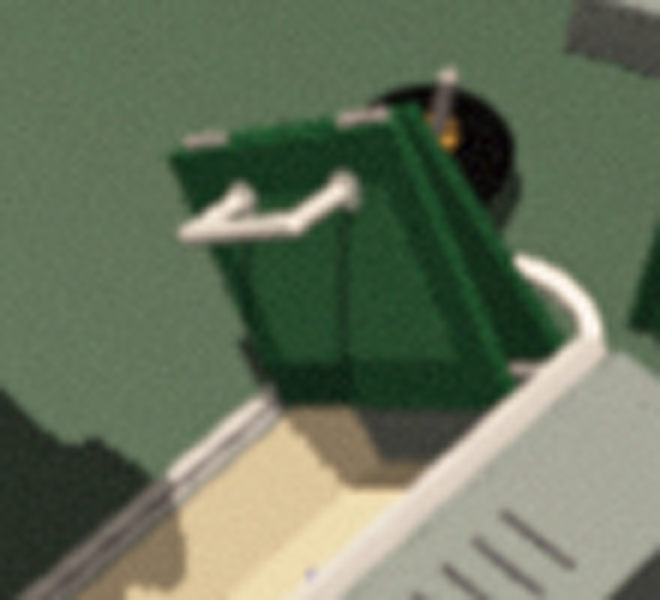

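```bash
python3 -c "
from plant import r
print(r.finish_job(), r.get_state()['clock'])"
```

```text
the job is handed in; nothing more can be done
the job is handed in; nothing more can be done
```

The job is handed in, at about 26 s on the clock.

**Door:** I pulled it open by the handle to about 0.95 rad. I then pushed the handle bar left with closed fingers until it stopped moving at 17 N. With the arm clear, the scene view put it at about 1.48 rad and the top view at about 1.45; the small disagreement is within the measuring error. At the stop the fingers stood about 6 mm short of where I had reckoned, probably from finger width. I did not push a second time.

**Red key:** I slid its eye down the red peg until the head touched the board, at about 8 N, then let go. In the last top view it lies below its peg with the stem down the slope, just like the green key.

**Other parts:** The green key and the ferrules look unmoved. The blue key was hidden by the arm in the last top view and the network did not find it there. In the scene view it lies where it was.

The gripper stood clear at about 0.29 m height, touching nothing.

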